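# Pack and wedge a shaker tray, then load the bottles

### The job

Make the shaker tray ready: stand the three loose grey well blocks in its channel in a row with the one already there, then drive the black wedge fully down into the last gap, its sloping face against the tray's sloping cheek, until its foot is on the tray floor and the row is locked tight against the spring plate. Only when the row is locked, stand every small bottle from the bench upright in the wells, one to a well. Leave the timer, the jar and the label roll where they are.

Things in the scene. Friction and masses are not known exactly. Their poses are not given: they have to be found in the camera images.
- shaker_tray: Fixed aluminium shaker tray, 245 (own x) x 90 mm. Origin: middle of its underside, on the bench. Floor top is 8 mm up. Along x a channel 60 mm wide between two rails with bevelled tops, 8 mm high over the floor. Spring plate face at x = -94.5 mm, 52 mm wide, top 51 mm up; at +x a sloping cheek whose face is at x = +96.5 mm at the floor and leans back 1 mm per 5 mm of height, to 53 mm up.
- press_plate (a joint): Spring plate closing the -x end of the tray channel: 0 m at rest, grows as the row pushes it towards -x, travel 7 mm, 1 N per mm. Four blocks in contact take 176 mm; with the wedge home on the tray floor the plate is pushed back about 3 mm, which is what makes the row tight.
- block_a_center (a point): Grey plastic block 44 (own x) x 54 (own y) x 50 mm tall, flat upright sides, one open round well 32 mm wide and 26 mm deep in its top. Point: its centre, 25 mm over its underside. Starts upright outside the tray; goes into the channel with its x along the tray's x (either way round). 80 g.
- block_b_center (a point): Grey plastic block 44 (own x) x 54 (own y) x 50 mm tall, flat upright sides, one open round well 32 mm wide and 26 mm deep in its top. Point: its centre, 25 mm over its underside. Starts upright outside the tray; goes into the channel with its x along the tray's x (either way round). 80 g.
- block_c_center (a point): Grey plastic block 44 (own x) x 54 (own y) x 50 mm tall, flat upright sides, one open round well 32 mm wide and 26 mm deep in its top. Point: its centre, 25 mm over its underside. Starts upright outside the tray; goes into the channel with its x along the tray's x (either way round). 80 g.
- block_d_center (a point): Grey plastic block 44 (own x) x 54 (own y) x 50 mm tall, flat upright sides, one open round well 32 mm wide and 26 mm deep in its top. Point: its centre, 25 mm over its underside. This one already stands in the channel, next to the spring plate. 80 g.
- block_a_well (a point): Middle of the well floor of block_a, 24 mm over the block's underside and 26 mm below its top; z up.
- block_b_well (a point): Middle of the well floor of block_b, 24 mm over the block's underside and 26 mm below its top; z up.
- block_c_well (a point): Middle of the well floor of block_c, 24 mm over the block's underside and 26 mm below its top; z up.
- block_d_well (a point): Middle of the well floor of block_d, 24 mm over the block's underside and 26 mm below its top; z up.
- wedge_foot (a point): Black wedge, 80 g, 96 mm tall, standing. Point: on its underside; x is the taper direction. Upright face at x = -14 mm; foot runs from x = -14 to +4 mm and 44 mm along y; the +x face slopes out 1 mm per 5 mm of height, matching the tray's cheek, up to 50 mm; head 28 x 44 mm from 50 to 57 mm. Home: this point on the tray floor, tray x about +92.5 mm, same x sense.
- wedge_grip (a point): Middle of the wedge's upright grip tab, 16 (x) x 32 (y) x 40 mm, 78 mm over the foot and 2 mm towards -x from it. The tab runs from 21 mm below this point (top of the head) to 18 mm above. Grip it across y; it takes up to about 20 N downwards to drive the wedge home.
- vial_g_center (a point): Small round dropper bottle, 27 mm across, 70 mm tall, cap 24 mm wide over the top 14 mm, 32 g. Point: its centre, 35 mm over its underside; z along its axis. Starts standing on the bench behind the tray, or is absent. Wall cabinets hang 0.46 m over the bench from about 10 cm behind the bottles, and at the far right.
- vial_h_center (a point): Small round dropper bottle, 27 mm across, 70 mm tall, cap 24 mm wide over the top 14 mm, 32 g. Point: its centre, 35 mm over its underside; z along its axis. Starts standing on the bench behind the tray, or is absent. Wall cabinets hang 0.46 m over the bench from about 10 cm behind the bottles, and at the far right.
- vial_i_center (a point): Small round dropper bottle, 27 mm across, 70 mm tall, cap 24 mm wide over the top 14 mm, 32 g. Point: its centre, 35 mm over its underside; z along its axis. Starts standing on the bench behind the tray, or is absent. Wall cabinets hang 0.46 m over the bench from about 10 cm behind the bottles, and at the far right.
- vial_j_center (a point): Small round dropper bottle, 27 mm across, 70 mm tall, cap 24 mm wide over the top 14 mm, 32 g. Point: its centre, 35 mm over its underside; z along its axis. Starts standing on the bench behind the tray, or is absent. Wall cabinets hang 0.46 m over the bench from about 10 cm behind the bottles, and at the far right.
- timer: Bystander: white timer 64 x 64 x 19 mm lying on the bench. Origin: middle of its underside.
- jar: Bystander: cream jar with black lid, 44 mm wide, 35 mm tall, in the shallow steel dish (rim 20 mm high, floor 2 mm over the bench) where two of the blocks also start. Origin: middle of its underside.
- label_roll: Bystander: roll of labels, 68 mm wide, 29 mm tall, lying flat on the bench behind the bottles. Origin: middle of its underside.
Things that resemble listed ones, but are neither listed nor needed, are in the scene too. What is shaped like the part that bears block_d_center but green or red is not meant.

How it is judged:
By the outcome, as a careful person would: the job done as asked, in the order asked, and still so for the second after the job is handed in, with the robot touching nothing.
Of vial_g, vial_h, vial_i, vial_j only 2 to 4 are there at a start; the rules pass over those that are not, and their reading is None.
At some moment in a run one of block_c may be knocked a few centimetres aside while the robot is not near it.
It also fails if it takes over 210 s, if anything falls off the work surface, if the arm or the gripper's body presses on something with over 40 N, if the wrist force passes 120 N, or if a joint passes its speed limit or range.

### The arm

A 6-joint arm with a two-finger parallel gripper is mounted at the origin on a cart in front of the work surface, level with it; the furniture and walls round the work are solid. World frame = base frame: x ahead of the robot, y to its left, z up, the work surface at z = 0. Lengths are in m, angles in rad, forces in N, time in s.
With the tool pointing down it reaches from about 0.3 to 0.875 m from the base axis. Payload 6.4 kg.
Tool frame: the origin (TCP) lies between the finger pads; the fingertips stand 19 mm ahead of it and the grasp point (between the pads) is the TCP; z points along the fingers, y is the direction in which the jaws open and shut (so a half turn about z gives the same grasp; the last joint's range is limited). The gripper opens to 85 mm and grips with 20 to 120 N. Pads are 22 mm wide; open, the fingers measure 114 mm over their backs; the gripper's body (76 mm by 85 mm) begins 54 mm behind the grasp point. The pads swing forward as they close: fully open they stand 13 mm farther back than shut.
Start: joints at [-1.396, 0.181, 1.607, -0, 1.354, -0.206], TCP at [0.214, -0.534, 0.25] pointing down, gripper open.
Joint ranges: [-2.99, 2.99], [-0.89, 2.07], [0.3, 2.58], [-1.14, 4.28], [0, 2.63], [-3.12, 3.12]. Speed limits (rad/s): [2.57, 2.57, 3.01, 3.14, 3.14, 3.14].

### API

Orientations are given as a unit quaternion [w, x, y, z].
In Python, from bench import * gives the robot as it stands.
- The arm moves only by the tool apply_moves, never from a script. Its argument "moves" is a list that holds one entry, the list of rows, each a list of 7 numbers: the shift along the tool's x, y, z in cm, then the turn, a rotation vector about the tool's x, y, z in rad, then the opening, from 0 (shut) to 1 (fully open). A call has 1 to 8 rows; each row is the pose to reach, as a shift and turn from the pose commanded when the call began, along the tool's axes at that moment; what a row does not reach only later rows make up. A row lasts 1/10 s, in which the tool goes at most 50 mm and 8.59 degrees, less where a joint would pass 70% of its speed; a pose out of reach is approached as far as the arm can. A call with a gripper value outside its range is refused whole. The fingers move at their own pace and stop on an object; the grip force is fixed at half the most. Time passes only in rows, so rows that repeat a pose let the fingers close. It gives the time, the measured TCP pose, the force and the opening at its end, in the units of the state.
- get_obs(): the state, without advancing time (a new reading comes with each control period).
- camera(name): name is "scene" or "side" or "wrist"; returns the picture (480x640x3 uint8, red, green, blue); there is no depth.
- get_calibration(name): a dict with "vertical_fov" (degrees; the focal length in pixels is half the picture's height over the tangent of half this angle, whatever the lens; pixels are square), "cx", "cy" (the principal point, pixels), "k1" (the pictures are not rectified: a ray, as slopes to the right and down, at radius r is drawn at 1 + k1 r^2 times it, then the intrinsics apply), "R" (3x3) and "t" (3): a world point X has camera coordinates R X + t. Camera axes: x right, y down, z forward; pixel columns grow to the right and rows downward; lengths in m; the calibration is good to about 2 mm. A picture is of the moment at which its call begins: read the wrist's pose just before it. get_calibration takes no time and is no camera call; for the wrist camera it gives the pose at the moment of the call.
- hand_in(): hands the job in, once; it reports no verdict.
The state is a dict: "time_s": time; "q": joint angles; "dq": joint speeds; "joint_efforts": joint torques, N m; "eef_pos": TCP position; "eef_rot": TCP orientation; "wrist_force": force on the tool from outside, world axes, zero at the start; "torque": the same for the moment, N m; "opening": opening from 0.0 (shut) to 1.0 (fully open).
Only numpy, scipy, OpenCV 4.12 (cv2) and the standard library are available. Lean on these libraries where they do the work, as an engineer would, in place of code of your own. Each camera call takes 0.05 s, during which the arm holds its last target. There are 200 camera calls.

## Working session

There is one attempt and no reset: what is moved stays moved. The work goes in short steps, Python scripts to look and compute and a tool call to move; the robot and the scene stay as the last step left them, time stands still between calls to the robot, and variables do not carry over. Pictures are saved under pics/ and viewed, about 12 in all and at most 16, crops included, and the job is handed in when it is done.

Besides the shell and the picture viewer there is one more tool, called after "Call:" as name(argument=value, ...), one argument or row to a line, values as JSON. apply_moves: Moves the arm, as the interface text tells. Its arguments: {"type":"object","properties":{"moves":{"type":"array","items":{"type":"array","items":{"type":"array","items":{"type":"number"}}}}},"required":["moves"]}

```bash
mkdir -p pics; ls; python3 - <<'E'
from bench import *
import cv2,numpy as np
o=get_obs();print(o['eef_pos'],o['eef_rot'],o['time_s'])
for n in ['scene','side','wrist']:
    c=get_calibration(n);print(n,c)
    cv2.imwrite(f'pics/{n}0.png',camera(n)[:,:,::-1])
E
```

```text
pics
[ 0.21361609 -0.53326456  0.24939266] [-8.94727938e-04  9.81934453e-01  1.89219260e-01  1.81002500e-05] 0.0
scene {'vertical_fov': 46.778583299107055, 'cx': 314.2338655130563, 'cy': 235.3407845978789, 'k1': -0.04955942755148601, 'R': array([[ 0.51435835, -0.85732312,  0.02079817],
       [-0.5006719 , -0.3198957 , -0.80435961],
       [ 0.69624934,  0.40331602, -0.59377862]]), 't': array([-0.41494141,  0.25381064,  0.99534461])}
side {'vertical_fov': 43.12395578893673, 'cx': 318.8662061085494, 'cy': 239.7280551902227, 'k1': -0.032910941928470355, 'R': array([[-0.47377024, -0.88064006,  0.00385269],
       [-0.68446166,  0.36546961, -0.63082818],
       [ 0.55412453, -0.30150464, -0.77591298]]), 't': array([0.07844982, 0.44734632, 1.28551487])}
wrist {'vertical_fov': 69.25468294760725, 'cx': 316.2584158429505, 'cy': 240.42243139536635, 'k1': 0.012963140679692182, 'R': array([[ 0.37261255, -0.92798485, -0.00200217],
       [-0.89609704, -0.36036775,  0.25912387],
       [-0.24118454, -0.09475867, -0.96584202]]), 't': array([-0.57399007, -0.0334812 ,  0.37844676])}
```

View pics/scene0.png

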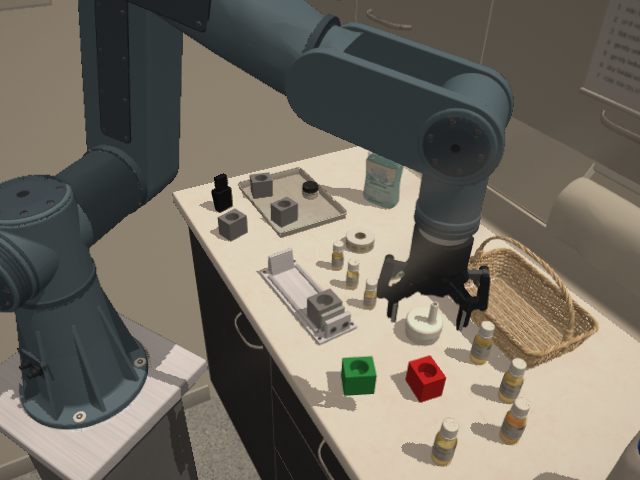

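View pics/side0.png

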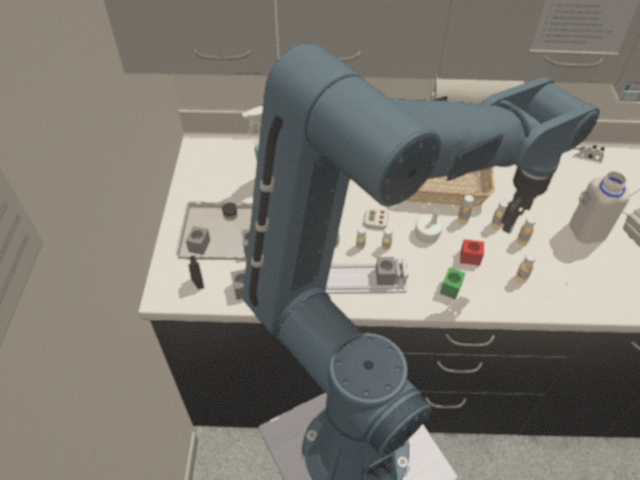

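The scene view shows the loose grey blocks at (262,185), (284,210) in the dish and (232,224) on the bench. Block d is in the tray at (323,306), next to the spring plate, and the cheek is at (280,262). The wedge is at (221,192), and small bottles stand at (338,256), (353,274) and (370,292). The bottles at the right (482,340), (512,380), (514,420), (445,440) look bigger, so I'll check their sizes. The side view agrees, with the arm hiding some of it.

```bash
cat > h.py <<'E'
from bench import *
import cv2,numpy as np
from scipy.spatial.transform import Rotation as Ro
def ray(c,u,v):
    f=240/np.tan(np.radians(c['vertical_fov'])/2)
    d=np.array([(u-c['cx'])/f,(v-c['cy'])/f]);p=d.copy()
    for _ in range(20): p=d/(1+c['k1']*(p@p))
    R,t=np.array(c['R']),np.array(c['t'])
    w=R.T@np.array([p[0],p[1],1.]);return -R.T@t,w
def onz(c,u,v,z):
    o,w=ray(c,u,v);return o+w*(z-o[2])/w[2]
def proj(c,X):
    f=240/np.tan(np.radians(c['vertical_fov'])/2)
    p=np.array(c['R'])@np.array(X)+np.array(c['t']);p=p[:2]/p[2];p=p*(1+c['k1']*(p@p))
    return p*f+[c['cx'],c['cy']]
def shot(n,name=None):
    c=get_calibration(n);im=camera(n)[:,:,::-1].copy()
    if name: cv2.imwrite(f'pics/{name}.png',im)
    return c,im
def pose():
    o=get_obs();w,x,y,z=o['eef_rot'];return np.array(o['eef_pos']),Ro.from_quat([x,y,z,w]),o
def to(p,yaw):
    """tool-frame shift (cm), rotvec for TCP at p pointing down, tool y axis (jaws) along world angle yaw (mod pi, nearest)"""
    P,R,o=pose()
    M=R.as_matrix();cur=np.arctan2(M[1,1],M[0,1])
    dy=(yaw-cur+np.pi/2)%np.pi-np.pi/2
    y=np.array([np.cos(cur+dy),np.sin(cur+dy),0]);z=np.array([0,0,-1.]);x=np.cross(y,z)
    T=Ro.from_matrix(np.c_[x,y,z])
    s=R.inv().apply(np.array(p)-P)*100;r=(R.inv()*T).as_rotvec()
    return np.round(np.r_[s,r],3)
E
python3 - <<'E'
from h import *
c=get_calibration('scene')
for n,u,v,z in [('blk1',262,179,.052),('blk2',284,203,.052),('blk3',232,217,.05),('d',323,297,.058),('wedge top',221,176,.096),('v1cap',337,244,.07),('v2cap',353,262,.07),('v3cap',371,281,.07),('big1cap',487,325,.07),('b1base',481,362,0),('b2cap',517,364,.07),('b2base',511,402,0),('b4cap',447,423,.07),('b4base',442,463,0),('v1base',338,269,0),('v3base',370,307,0),('cheek top',280,250,.053),('trayend',333,335,.0),('roll',360,235,.03),('jar',310,184,.035)]:
    print(n,onz(c,u,v,z).round(3))
for i,n in enumerate(['v1 .07 top']):pass
# vertical heights: base-> top height per bottle
for n,b,t in [('v1',(338,270),(337,241)),('v3',(370,308),(371,278)),('B1',(481,364),(487,322)),('B4',(442,465),(447,419))]:
    P=onz(c,*b,0)
    zs=np.linspace(.03,.15,121);e=[np.hypot(*(proj(c,P+[0,0,z])-t)) for z in zs];print(n,P.round(3),'height',zs[np.argmin(e)].round(3))
E
```

```text
blk1 [0.669 0.08  0.052]
blk2 [ 0.604 -0.033  0.052]
blk3 [0.489 0.039 0.05 ]
d [ 0.356 -0.289  0.058]
wedge top [0.566 0.13  0.096]
v1cap [ 0.507 -0.236  0.07 ]
v2cap [ 0.471 -0.295  0.07 ]
v3cap [ 0.437 -0.353  0.07 ]
big1cap [ 0.441 -0.591  0.07 ]
b1base [ 0.414 -0.603  0.   ]
b2cap [ 0.376 -0.664  0.07 ]
b2base [ 0.353 -0.677  0.   ]
b4cap [ 0.2   -0.602  0.07 ]
b4base [ 0.177 -0.614  0.   ]
v1base [ 0.509 -0.241  0.   ]
v3base [ 0.437 -0.357  0.   ]
cheek top [ 0.441 -0.131  0.053]
trayend [ 0.327 -0.331  0.   ]
roll [ 0.614 -0.241  0.03 ]
jar [ 0.741 -0.026  0.035]
v1 [ 0.506 -0.243  0.   ] height 0.081
v3 [ 0.434 -0.359  0.   ] height 0.082
B1 [ 0.409 -0.604  0.   ] height 0.107
B4 [ 0.174 -0.615  0.   ] height 0.116
```

View pics/wrist0.png

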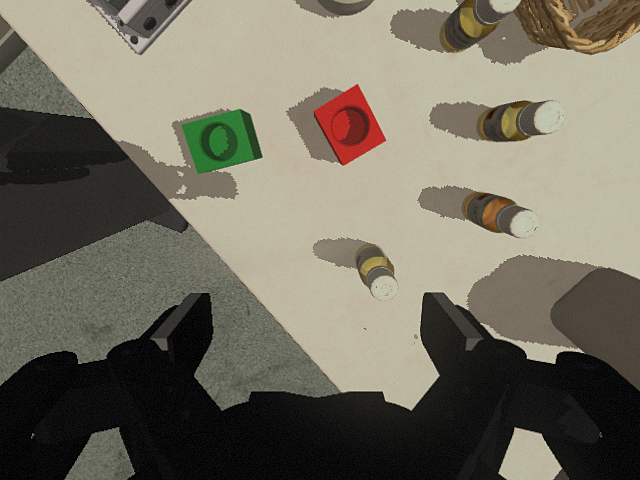

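```bash
python3 - <<'E'
from h import *
print(to([.45,-.12,.36],-np.pi/2))
E
```

```text
[ 3.7311e+01 -2.9611e+01 -1.0991e+01 -1.0000e-03 -0.0000e+00  3.8100e-01]
```

Call:
apply_moves(
  moves=[
    [[18, -15, -11, 0, 0, 0.19, 1], [18, -15, -11, 0, 0, 0.19, 1], [18, -15, -11, 0, 0, 0.19, 1], [37.3, -29.6, -11, 0, 0, 0.38, 1], [37.3, -29.6, -11, 0, 0, 0.38, 1], [37.3, -29.6, -11, 0, 0, 0.38, 1], [37.3, -29.6, -11, 0, 0, 0.38, 1], [37.3, -29.6, -11, 0, 0, 0.38, 1]],
  ],
)

```text
time_s: 0.95
eef_pos: [0.4023, -0.2009, 0.3476]
eef_rot: [0.0, 1.0, 0.0, 0.0]
wrist_force: [1.0, -0.8, -0.6]
opening: 1.004
```

```bash
python3 - <<'E'
from h import *
print(to([.45,-.12,.36],-np.pi/2)); print(pose()[0])
E
```

```text
[ 4.773 -8.093 -1.243  0.    -0.     0.   ]
[ 0.40230169 -0.20094562  0.34757609]
```

Call:
apply_moves(
  moves=[
    [[4.8, -8.1, -1.2, 0, 0, 0, 1], [4.8, -8.1, -1.2, 0, 0, 0, 1], [4.8, -8.1, -1.2, 0, 0, 0, 1], [4.8, -8.1, -1.2, 0, 0, 0, 1], [4.8, -8.1, -1.2, 0, 0, 0, 1]],
  ],
)

```text
time_s: 1.45
eef_pos: [0.4493, -0.1224, 0.3589]
eef_rot: [0.0, 1.0, 0.0, -0.0]
wrist_force: [1.0, 0.1, -0.4]
opening: 0.999
```

```bash
python3 - <<'E'
from h import *
print(pose()[0]); c,im=shot('wrist','w1'); np.save('w1c.npy',c,allow_pickle=True)
shot('scene','s1')
E
```

```text
[ 0.4493416  -0.12237785  0.35888168]
```

View pics/w1.png

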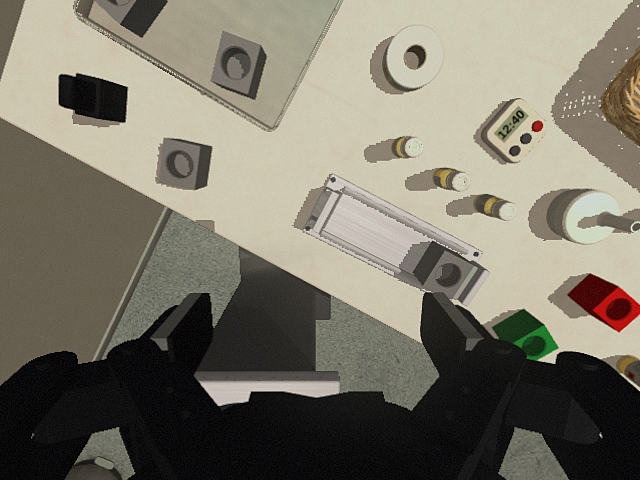

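The wrist view shows:
- The small bottles have caps at (411,147), (457,181) and (503,210). There's no fourth one.
- The grey blocks are at (235,65), (182,162) and (135,10), the last cut off by the top edge.
- The wedge is at (93,97), block d at (447,275), and the tray cheek end at (320,205).

The red and green blocks and the larger bottles at the right are look-alikes. I'll segment next.

```bash
python3 - <<'E'
from h import *
c=np.load('w1c.npy',allow_pickle=True).item();im=cv2.imread('pics/w1.png')
hsv=cv2.cvtColor(im,cv2.COLOR_BGR2HSV)
for n,(x,y) in dict(b3top=(168,150),b3side=(203,172),b2top=(250,80),b2side=(257,60),dtop=(465,265),dside=(435,250),wtop=(68,95),whead=(110,110),cap=(414,147)).items(): print(n,hsv[y,x])
vis=cv2.resize(im[20:310,40:520],None,fx=1.6,fy=1.6,interpolation=cv2.INTER_CUBIC)
cv2.imwrite('pics/w1z.png',vis)
S,V=hsv[...,1].astype(int),hsv[...,2].astype(int)
def rect(m,z,roi):
    x0,y0,x1,y1=roi;mm=np.zeros_like(m);mm[y0:y1,x0:x1]=m[y0:y1,x0:x1]
    k,_=cv2.findContours(mm,cv2.RETR_EXTERNAL,cv2.CHAIN_APPROX_NONE)
    k=max(k,key=cv2.contourArea)
    P=np.array([onz(c,u,v,z)[:2] for u,v in k[:,0]])
    r=cv2.minAreaRect((P*1000).astype(np.float32));return r,cv2.contourArea(k)
for n,z,roi in [('b3',.05,(140,120,225,200)),('b2',.052,(200,20,280,110)),('d',.058,(405,230,500,310))]:
    x0,y0,x1,y1=roi;g=V[y0:y1,x0:x1];print(n,np.histogram(g,bins=range(0,260,10))[0])
E
```

```text
b3top [ 10  32 120]
b3side [23 36 64]
b2top [ 11  32 127]
b2side [11 30 67]
dtop [ 20  19 119]
dside [19 35 59]
wtop [140  32  24]
whead [ 0 28 18]
cap [ 24  72 208]
b3 [   0    0    0    5   22  131  462  195   66   98  140  599  589  105
   39   47   24   24   30   41 3870  292   21    0    0]
b2 [   0    0    0   30  112  261  249  173  125  107  146  266 1210  145
   64  120 3229  679   30   19  203   32    0    0    0]
d [   0    7   27  178  114  609  412  406  199   74  184  703  673  122
  127  157  110  136   86  396 2607  225   41    7    0]
```

View pics/w1z.png

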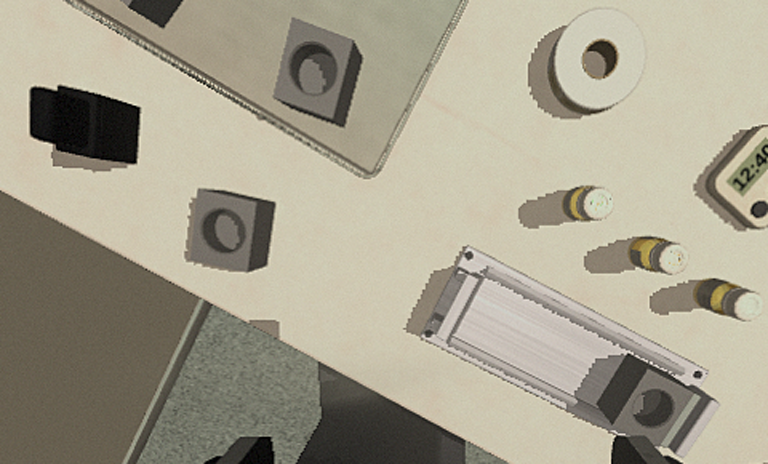

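```bash
python3 - <<'E'
from h import *
c=np.load('w1c.npy',allow_pickle=True).item();im=cv2.imread('pics/w1.png')
hsv=cv2.cvtColor(im,cv2.COLOR_BGR2HSV)
S,V=hsv[...,1].astype(int),hsv[...,2].astype(int)
m=((V>95)&(V<142)&(S<60)).astype(np.uint8)
m=cv2.morphologyEx(m,cv2.MORPH_OPEN,np.ones((3,3)))
for n,z,roi in [('b3',.05,(140,120,225,200)),('b2',.052,(200,20,280,110)),('d',.058,(405,230,500,310))]:
    x0,y0,x1,y1=roi;mm=np.zeros_like(m);mm[y0:y1,x0:x1]=m[y0:y1,x0:x1]
    k,_=cv2.findContours(mm,cv2.RETR_EXTERNAL,cv2.CHAIN_APPROX_NONE);k=max(k,key=cv2.contourArea)
    P=np.array([onz(c,u,v,z)[:2] for u,v in k[:,0]],np.float32)*1000
    print(n,np.round(cv2.minAreaRect(P),1) if 0 else cv2.minAreaRect(P))
sc=cv2.imread('pics/s1.png')
a=cv2.resize(sc[160:250,190:340],(750,450),interpolation=cv2.INTER_CUBIC)
cv2.imwrite('pics/s1z.png',a)
for n,(u,v),z in [('cap1',(413,147),.07),('cap2',(461,181),.07),('cap3',(505,211),.07)]: print(n,onz(c,u,v,z).round(4))
print(-c['R'].T@c['t'])
E
```

```text
b3 ((494.32781982421875, 46.17009353637695), (47.207313537597656, 55.35487747192383), 75.90461730957031)
b2 ((606.0451049804688, -30.24942398071289), (44.35422134399414, 53.73020553588867), 71.43342590332031)
d ((360.845458984375, -272.74951171875), (85.73004150390625, 61.00486755371094), 62.97369384765625)
cap1 [ 0.5152 -0.2325  0.07  ]
cap2 [ 0.4767 -0.2915  0.07  ]
cap3 [ 0.4411 -0.3479  0.07  ]
[ 0.51562345 -0.12201848  0.48236071]
```

View pics/s1z.png

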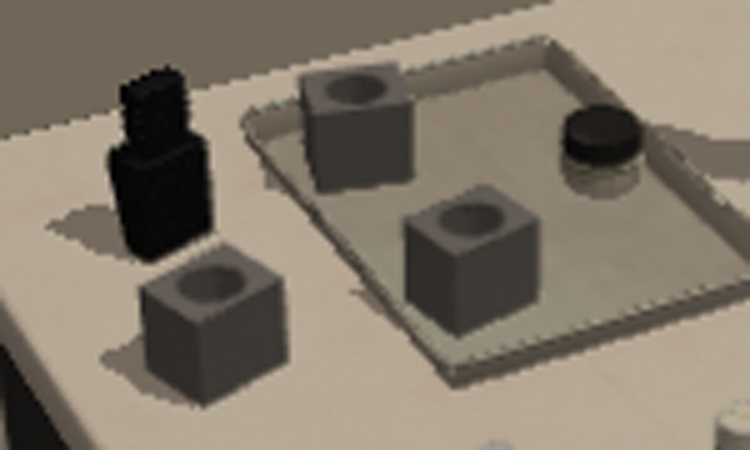

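In the enlarged crop the wedge leans inward at its lower left. Its upright face is on the right, so its taper (+x) points roughly to world +y, already close to the tray's +x. Next I'll take a closer look at the tray.

```bash
python3 - <<'E'
from h import *
print(to([.35,-.20,.25],np.radians(62)))
E
```

```text
[-9.9020e+00  7.7190e+00  1.0899e+01  0.0000e+00  1.0000e-03  4.8700e-01]
```

Call:
apply_moves(
  moves=[
    [[-9.9, 7.7, 10.9, 0, 0, 0.487, 1], [-9.9, 7.7, 10.9, 0, 0, 0.487, 1], [-9.9, 7.7, 10.9, 0, 0, 0.487, 1], [-9.9, 7.7, 10.9, 0, 0, 0.487, 1], [-9.9, 7.7, 10.9, 0, 0, 0.487, 1], [-9.9, 7.7, 10.9, 0, 0, 0.487, 1], [-9.9, 7.7, 10.9, 0, 0, 0.487, 1]],
  ],
)

```text
time_s: 2.25
eef_pos: [0.3517, -0.1994, 0.2516]
eef_rot: [0.0, 0.971, -0.24, 0.001]
wrist_force: [-0.5, -0.3, 0.4]
opening: 1.0
```

```bash
python3 - <<'E'
from h import *
print(pose()[0],to([.35,-.20,.25],np.radians(62))); c,im=shot('wrist','w2'); np.save('w2c.npy',c,allow_pickle=True)
cv2.imwrite('pics/w2z.png',cv2.resize(im[0:320,60:600],None,fx=1.48,fy=1.48,interpolation=cv2.INTER_CUBIC))
E
```

```text
[ 0.35170682 -0.19944913  0.25157275] [-0.126  0.128  0.157  0.    -0.002  0.003]
```

View pics/w2z.png

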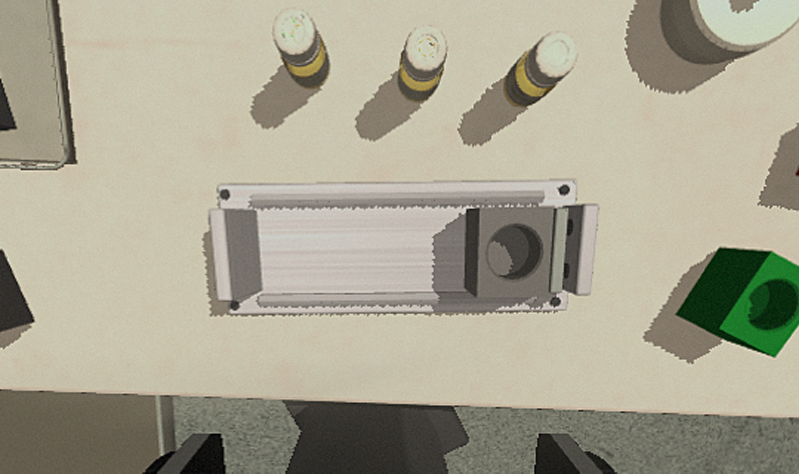

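The close view shows the tray flange corners at about (218,185), (577,180), (568,311) and (230,315) in the zoomed picture. Block d is at (516,251), and the caps are at (297,32), (427,45) and (556,53).

```bash
cat >> h.py <<'E'
def rects(c,m,z,amin=150,roi=None):
    if roi is not None:
        q=np.zeros_like(m);x0,y0,x1,y1=roi;q[y0:y1,x0:x1]=m[y0:y1,x0:x1];m=q
    ks,_=cv2.findContours(m,cv2.RETR_EXTERNAL,cv2.CHAIN_APPROX_NONE)
    for k in sorted(ks,key=cv2.contourArea)[::-1][:4]:
        if cv2.contourArea(k)<amin: continue
        P=np.array([onz(c,u,v,z)[:2] for u,v in k[:,0]],np.float32)*1000
        (x,y),(w,h),a=cv2.minAreaRect(P)
        M=cv2.moments(k);u,v=M['m10']/M['m00'],M['m01']/M['m00']
        print('  px',round(u,1),round(v,1),'ctr',round(x,1),round(y,1),'wh',round(w,1),round(h,1),'ang',round(a,1),'centroid',onz(c,u,v,z)[:2].round(4))
E
python3 - <<'E'
from h import *
c=np.load('w2c.npy',allow_pickle=True).item();im=cv2.imread('pics/w2.png')
q=lambda a:(a[0]/1.48+59.8,a[1]/1.48-.2)
C=[onz(c,*q(a),.008)[:2]*1000 for a in [(218,185),(577,180),(568,311),(230,315)]]
print('tray corners',np.round(C,1),'mean',np.mean(C,0));L=lambda i,j:(np.hypot(*(C[i]-C[j])).round(1),np.degrees(np.arctan2(*(C[i]-C[j])[::-1])).round(2))
print(L(0,1),L(3,2),L(0,3),L(1,2))
D=[onz(c,*q(a),.058)[:2]*1000 for a in [(480,208),(556,205),(554,296),(476,297)]]
C=D;print('d',np.mean(D,0),L(0,1),L(3,2),L(0,3),L(1,2))
hsv=cv2.cvtColor(im,cv2.COLOR_BGR2HSV);S,V=hsv[...,1].astype(int),hsv[...,2].astype(int)
for a in [(297,32),(310,60),(350,30),(520,290),(300,250),(350,185),(350,200)]:
    u,v=map(int,q(a));print(a,hsv[v,u],end=' ')
print()
m=((V>215)&(S<70)).astype(np.uint8);m=cv2.morphologyEx(m,cv2.MORPH_OPEN,np.ones((3,3)));m[:, :200]=0;m[100:]=0
rects(c,m,.07)
for h in (.0,):
  for a in [(297,32),(427,45),(556,53)]: print(onz(c,*q(a),.07).round(4))
E
```

```text
tray corners [[ 480.5 -143.1]
 [ 370.2 -359.3]
 [ 289.9 -319.9]
 [ 401.  -102.7]] mean [ 385.38190134 -231.22545817]
(np.float64(242.7), np.float64(62.98)) (np.float64(243.9), np.float64(62.92)) (np.float64(89.2), np.float64(-26.92)) (np.float64(89.4), np.float64(-26.13))
d [ 354.03255807 -293.67460707] (np.float64(44.8), np.float64(64.31)) (np.float64(48.1), np.float64(62.93)) (np.float64(52.9), np.float64(-27.5)) (np.float64(54.0), np.float64(-23.92))
(297, 32) [ 33  26 205] (310, 60) [ 18  45 163] (350, 30) [ 24  36 201] (520, 290) [ 19  30 119] (300, 250) [ 22  14 202] (350, 185) [ 14  20 189] (350, 200) [ 13  26 159] 
[ 0.5135 -0.2352  0.07  ]
[ 0.4765 -0.2928  0.07  ]
[ 0.4412 -0.3513  0.07  ]
```

```bash
python3 - <<'E'
from h import *
print(to([.49,.043,.20],np.radians(166)))
E
```

```text
[ 9.2100e-01 -2.7877e+01  5.1420e+00 -1.0000e-03 -2.0000e-03  1.3300e+00]
```

Call:
apply_moves(
  moves=[
    [[0.9, -27.9, 5.1, 0, 0, 1.33, 1], [0.9, -27.9, 5.1, 0, 0, 1.33, 1], [0.9, -27.9, 5.1, 0, 0, 1.33, 1], [0.9, -27.9, 5.1, 0, 0, 1.33, 1], [0.9, -27.9, 5.1, 0, 0, 1.33, 1], [0.9, -27.9, 5.1, 0, 0, 1.33, 1], [0.9, -27.9, 5.1, 0, 0, 1.33, 1], [0.9, -27.9, 5.1, 0, 0, 1.33, 1]],
  ],
)

```text
time_s: 3.1
eef_pos: [0.4906, 0.0479, 0.1992]
eef_rot: [-0.001, 0.725, -0.689, -0.0]
wrist_force: [-0.6, -0.5, -0.6]
opening: 0.998
```

```bash
cat >> h.py <<'E'
def topmask(im,lo=95,hi=142):
    h=cv2.cvtColor(im,cv2.COLOR_BGR2HSV);S,V=h[...,1],h[...,2]
    return cv2.morphologyEx(((V>lo)&(V<hi)&(S<60)).astype(np.uint8),cv2.MORPH_OPEN,np.ones((5,5)))
E
python3 - <<'E'
from h import *
print(pose()[0]); c,im=shot('wrist','w3'); np.save('w3c.npy',c,allow_pickle=True)
print(proj(c,[.492,.043,.05])); rects(c,topmask(im),.05,800)
rects(c,topmask(im),.052,800)
E
```

```text
[0.4906335  0.04790561 0.19918431]
[315.65192511 224.41018415]
  px 546.3 301.2 ctr 284.7 106.9 wh 96.3 219.1 ang 71.3 centroid [0.2933 0.0992]
  px 579.7 47.6 ctr 322.9 -92.7 wh 98.9 59.5 ang 14.4 centroid [ 0.3141 -0.093 ]
  px 165.3 118.1 ctr 607.0 -30.7 wh 44.6 54.1 ang 71.4 centroid [ 0.6072 -0.0314]
  px 75.8 268.8 ctr 693.7 83.7 wh 53.0 92.1 ang 59.0 centroid [0.6878 0.091 ]
  px 546.3 301.2 ctr 286.2 106.0 wh 95.6 217.5 ang 71.3 centroid [0.2948 0.0984]
  px 579.7 47.6 ctr 324.1 -92.2 wh 98.1 59.0 ang 14.4 centroid [ 0.3154 -0.0925]
  px 165.3 118.1 ctr 606.2 -30.6 wh 44.2 53.7 ang 71.4 centroid [ 0.6064 -0.0313]
  px 75.8 268.8 ctr 692.2 83.0 wh 52.6 91.5 ang 59.0 centroid [0.6864 0.0902]
```

View pics/w3.png

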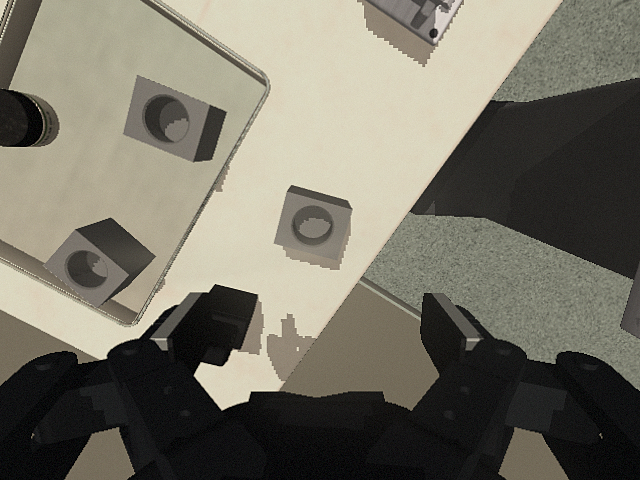

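```bash
python3 - <<'E'
from h import *
c=np.load('w3c.npy',allow_pickle=True).item();im=cv2.imread('pics/w3.png')
m=topmask(im,105,142)
rects(c,m,.05,800,(265,175,360,275)); rects(c,m,.052,800,(30,210,160,310))
P=np.array([onz(c,*p,.05)[:2]*1000 for p in [(289,194),(351,207),(341,257),(275,242)]]);print(P.round(1),P.mean(0),np.degrees(np.arctan2(*(P[1]-P[0])[::-1])),np.hypot(*(P[1]-P[0])),np.hypot(*(P[2]-P[1])))
P=np.array([onz(c,*p,.052)[:2]*1000 for p in [(82,219),(130,268),(97,306),(45,266)]]);print(P.round(1),P.mean(0),np.degrees(np.arctan2(*(P[1]-P[0])[::-1])),np.hypot(*(P[1]-P[0])),np.hypot(*(P[2]-P[1])))
E
```

```text
px 313.9 221.2 ctr 494.6 44.7 wh 43.9 54.1 ang 77.1 centroid [0.4935 0.0404]
  px 62.8 258.5 ctr 696.0 81.4 wh 54.1 36.8 ang 52.3 centroid [0.6957 0.0818]
  px 103.3 281.5 ctr 668.6 100.6 wh 45.0 25.8 ang 47.6 centroid [0.6653 0.1002]
[[514.1  19.7]
 [464.8  27.4]
 [469.7  69.3]
 [524.3  59.4]] [493.22929426  43.96448221] 171.13283101223246 49.95041500594128 42.15355861305844
[[676.3  48. ]
 [642.3  87.2]
 [672.8 122.8]
 [710.9  89. ]] [675.59566011  86.7515181 ] 130.89885469679786 51.895283455089974 46.87866933459087
```

```bash
python3 - <<'E'
from h import *
print(to([.4943,.0447,.040],np.radians(167)))
E
```

```text
[ 0.216 -0.407 15.934 -0.     0.     0.27 ]
```

Call:
apply_moves(
  moves=[
    [[0.2, -0.4, 10, 0, 0, 0.27, 1], [0.2, -0.4, 10, 0, 0, 0.27, 1], [0.2, -0.4, 10, 0, 0, 0.27, 1], [0.2, -0.4, 10, 0, 0, 0.27, 1], [0.2, -0.4, 10, 0, 0, 0.27, 1]],
  ],
)

```text
time_s: 3.65
eef_pos: [0.492, 0.0262, 0.1013]
eef_rot: [0.012, -0.635, 0.773, 0.006]
wrist_force: [0.3, 0.3, 0.5]
opening: 1.001
```

```bash
python3 - <<'E'
from h import *
print(to([.4943,.0447,.040],np.radians(167)))
E
```

```text
[-1.701e+00  1.700e-01  6.180e+00 -5.000e-03  2.600e-02  3.200e-02]
```

Call:
apply_moves(
  moves=[
    [[0, 0, 0, 0, 0, 0, 1], [0, 0, 0, 0, 0, 0, 1], [0, 0, 0, 0, 0, 0, 1]],
  ],
)

```text
time_s: 3.95
eef_pos: [0.4907, 0.0264, 0.1]
eef_rot: [0.011, -0.634, 0.773, 0.007]
wrist_force: [0.3, -0.3, 0.4]
opening: 1.0
```

```bash
python3 - <<'E'
from h import *
P,R,o=pose();print(P,o['q'],o['dq'],to([.4943,.0447,.040],np.radians(167)))
E
```

```text
[0.49071622 0.02637439 0.09997245] [-0.20486625  0.18877146  1.93770945  0.03087719  1.0124073   3.11720175] [-0.00057643  0.0103187   0.00608991 -0.00086672 -0.0010423   0.0006743 ] [-1.710e+00  2.600e-02  6.044e+00 -3.000e-03  2.600e-02  3.000e-02]
```

```bash
cat >> h.py <<'E'
def to(p,yaw):
    """tool-frame shift (cm), rotvec to TCP at p pointing down, jaws along world angle yaw (mod pi, j6 near 0)"""
    P,R,o=pose();M=R.as_matrix();cur=o['q'][0]-o['q'][5]
    q1=np.arctan2(p[1],p[0]);t=q1+(yaw-q1+np.pi/2)%np.pi-np.pi/2
    y=np.array([np.cos(t),np.sin(t),0]);z=np.array([0,0,-1.]);x=np.cross(y,z)
    T=Ro.from_matrix(np.c_[x,y,z])
    s=R.inv().apply(np.array(p)-P)*100;r=(R.inv()*T).as_rotvec()
    return np.round(s,2),np.round(r,3),'unwrapped rz',round(cur-t,3),'P',P.round(4)
E
python3 - <<'E'
from h import *
print(to([.4943,.0447,.12],np.radians(167)))
E
```

```text
(array([-1.92,  0.  , -1.95]), array([-0.041, -0.004, -3.111]), 'unwrapped rz', np.float64(-3.095), 'P', array([0.4907, 0.0264, 0.1   ]))
```

Call:
apply_moves(
  moves=[
    [[-1.9, 0, -2, 0, 0, -1.2, 1], [-1.9, 0, -2, 0, 0, -1.2, 1], [-1.9, 0, -2, 0, 0, -1.2, 1], [-1.9, 0, -2, 0, 0, -1.2, 1], [-1.9, 0, -2, 0, 0, -1.2, 1], [-1.9, 0, -2, 0, 0, -1.2, 1], [-1.9, 0, -2, 0, 0, -1.2, 1], [-1.9, 0, -2, 0, 0, -1.2, 1]],
  ],
)

```text
time_s: 4.75
eef_pos: [0.4937, 0.0445, 0.1197]
eef_rot: [-0.013, 0.961, -0.277, -0.0]
wrist_force: [-0.3, -0.7, -0.2]
opening: 0.999
```

Call:
apply_moves(
  moves=[
    [[0, 0, 0, 0, 0, -1.2, 1], [0, 0, 0, 0, 0, -1.2, 1], [0, 0, 0, 0, 0, -1.2, 1], [0, 0, 0, 0, 0, -1.2, 1], [0, 0, 0, 0, 0, -1.2, 1], [0, 0, 0, 0, 0, -1.2, 1], [0, 0, 0, 0, 0, -1.2, 1], [0, 0, 0, 0, 0, -1.2, 1]],
  ],
)

```text
time_s: 5.55
eef_pos: [0.4937, 0.0445, 0.1197]
eef_rot: [-0.011, 0.949, 0.314, 0.007]
wrist_force: [0.6, 0.1, -0.9]
opening: 0.998
```

Call:
apply_moves(
  moves=[
    [[0, 0, 0, 0, 0, -0.7, 1], [0, 0, 0, 0, 0, -0.7, 1], [0, 0, 0, 0, 0, -0.7, 1], [0, 0, 0, 0, 0, -0.7, 1], [0, 0, 0, 0, 0, -0.7, 1], [0, 0, 0, 0, 0, -0.7, 1]],
  ],
)

```text
time_s: 6.15
eef_pos: [0.4937, 0.0444, 0.1196]
eef_rot: [-0.008, 0.786, 0.618, 0.01]
wrist_force: [0.1, 0.3, -0.2]
opening: 1.0
```

```bash
python3 - <<'E'
from h import *
print(to([.4943,.0447,.04],np.radians(167)),get_obs()['q'][5])
E
```

```text
(array([-0.17,  0.05,  7.96]), array([ 0.   , -0.026, -0.011]), 'unwrapped rz', np.float64(0.003), 'P', array([0.4937, 0.0444, 0.1196])) 0.05695729554683974
```

Call:
apply_moves(
  moves=[
    [[-0.17, 0.05, 4, 0, -0.026, 0, 1], [-0.17, 0.05, 7.96, 0, -0.026, -0.011, 1], [-0.17, 0.05, 7.96, 0, -0.026, -0.011, 1], [-0.17, 0.05, 7.96, 0, -0.026, -0.011, 0.3], [-0.17, 0.05, 7.96, 0, -0.026, -0.011, 0.3], [-0.17, 0.05, 7.96, 0, -0.026, -0.011, 0.3], [-0.17, 0.05, 7.96, 0, -0.026, -0.011, 0.3], [-0.17, 0.05, 7.96, 0, -0.026, -0.011, 0.3]],
  ],
)

```text
time_s: 6.95
eef_pos: [0.4963, 0.0443, 0.0422]
eef_rot: [0.002, 0.783, 0.622, 0.002]
wrist_force: [-1.0, 0.4, 8.1]
opening: 0.621
```

```bash
cat >> h.py <<'E'
TC=np.array([.3854,-.2312]);TY=np.radians(63.0);EX=np.array([np.cos(TY),np.sin(TY)]);EY=np.array([-EX[1],EX[0]])
def tray(x,y=0,z=0): return np.r_[TC+EX*x/1000+EY*y/1000,z]
def tr(P): d=np.asarray(P)[:2]-TC;return np.round([d@EX*1000,d@EY*1000],1)
E
python3 - <<'E'
from h import *
print(to([.4943,.0447,.04],np.radians(167)),get_obs()['opening'],get_obs()['wrist_force'])
print(tray(-20),to(tray(-20,0,.13),TY+np.pi/2))
E
```

```text
(array([-0.01, -0.2 ,  0.22]), array([ 0.005, -0.001, -0.002]), 'unwrapped rz', np.float64(-0.002), 'P', array([0.4963, 0.0443, 0.0422])) 0.6211926433247417 [-0.97369538  0.41072093  8.09690558]
[ 0.37632019 -0.24902013  0.        ] (array([-31.28,  -4.99,  -8.83]), array([ 0.005, -0.001,  0.242]), 'unwrapped rz', np.float64(0.243), 'P', array([0.4963, 0.0443, 0.0422]))
```

Call:
apply_moves(
  moves=[
    [[0, 0, -5, 0, 0, 0, 0.3], [0, 0, -8.8, 0, 0, 0, 0.3], [-31.3, -5, -8.8, 0, 0, 0.242, 0.3], [-31.3, -5, -8.8, 0, 0, 0.242, 0.3], [-31.3, -5, -8.8, 0, 0, 0.242, 0.3], [-31.3, -5, -8.8, 0, 0, 0.242, 0.3], [-31.3, -5, -8.8, 0, 0, 0.242, 0.3], [-31.3, -5, -8.8, 0, 0, 0.242, 0.3]],
  ],
)

```text
time_s: 7.75
eef_pos: [0.3803, -0.2353, 0.129]
eef_rot: [0.001, 0.852, 0.523, 0.0]
wrist_force: [1.1, -0.4, 0.2]
opening: 0.621
```

Call:
apply_moves(
  moves=[
    [[0, 0, 0, 0, 0, 0, 0.3], [0, 0, 0, 0, 0, 0, 0.3]],
  ],
)

```text
time_s: 7.95
eef_pos: [0.3806, -0.2346, 0.1285]
eef_rot: [0.001, 0.853, 0.521, 0.0]
wrist_force: [1.0, -0.3, -1.6]
opening: 0.623
```

```bash
python3 - <<'E'
from h import *
print(to(tray(-20,0,.13),TY+np.pi/2),get_obs()['opening'],get_obs()['wrist_force'])
E
```

```text
(array([-1.48,  0.27, -0.15]), array([ 0.001,  0.   , -0.003]), 'unwrapped rz', np.float64(-0.003), 'P', array([ 0.3806, -0.2346,  0.1285])) 0.6231468949523142 [ 1.00875101 -0.32065621 -1.64272817]
```

Call:
apply_moves(
  moves=[
    [[-1.5, 0.27, 0, 0, 0, 0, 0.3], [-1.5, 0.27, 4, 0, 0, 0, 0.3], [-1.5, 0.27, 6, 0, 0, 0, 0.3], [-1.5, 0.27, 7, 0, 0, 0, 0.3], [-1.5, 0.27, 7.6, 0, 0, 0, 0.3], [-1.5, 0.27, 7.6, 0, 0, 0, 0.3]],
  ],
)

```text
time_s: 8.55
eef_pos: [0.377, -0.2471, 0.0516]
eef_rot: [-0.0, 0.852, 0.523, 0.0]
wrist_force: [0.5, -0.3, -0.1]
opening: 0.621
```

```bash
python3 - <<'E'
from h import *
P,R,o=pose();print(P,tr(P),o['wrist_force'],o['opening'])
shot('scene','s2')
c,im=shot('wrist');cv2.imwrite('pics/w4.png',im)
E
```

```text
[ 0.37695777 -0.24709839  0.05156418] [-18.    0.3] [ 0.50035478 -0.32245856 -0.09383343] 0.6209298074183222
```

View pics/w4.png

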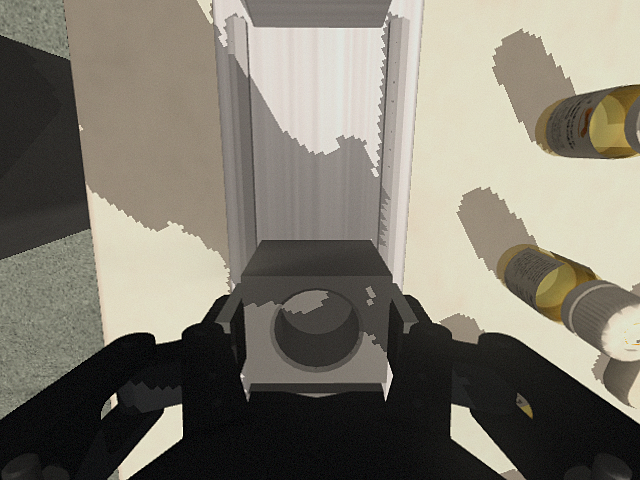

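Block 1 sits squarely between the rails, with its well at (316,327). Next I slide it against block d and release.

Call:
apply_moves(
  moves=[
    [[-0.5, 0, 0.05, 0, 0, 0, 0.3], [-1, 0, 0.05, 0, 0, 0, 0.3], [-1.3, 0, 0.05, 0, 0, 0, 0.3], [-1.3, 0, 0.05, 0, 0, 0, 0.3]],
  ],
)

```text
time_s: 9.05
eef_pos: [0.371, -0.26, 0.0516]
eef_rot: [0.0, 0.853, 0.522, 0.001]
wrist_force: [2.3, 2.2, 0.4]
opening: 0.617
```

Call:
apply_moves(
  moves=[
    [[0, 0, 0, 0, 0, 0, 0.9], [0, 0, 0, 0, 0, 0, 0.9], [0, 0, -0.2, 0, 0, 0, 0.9], [0, 0, -5, 0, 0, 0, 1], [0, 0, -10, 0, 0, 0, 1], [0, 0, -14, 0, 0, 0, 1]],
  ],
)

```text
time_s: 9.65
eef_pos: [0.3707, -0.2597, 0.1935]
eef_rot: [0.0, 0.852, 0.523, -0.0]
wrist_force: [1.0, 0.2, 0.3]
opening: 1.0
```

```bash
python3 - <<'E'
from h import *
P,R,o=pose();print(P,tr(P))
print(to([.605,-.031,.2],np.radians(71.4+90)))
E
```

```text
[ 0.37072616 -0.25970225  0.19347891] [-32.1   0.1]
(array([31.  , 10.52, -0.66]), array([ 0.001,  0.001, -0.146]), 'unwrapped rz', np.float64(-0.146), 'P', array([ 0.3707, -0.2597,  0.1935]))
```

Call:
apply_moves(
  moves=[
    [[31, 10.5, -0.7, 0, 0, -0.146, 1], [31, 10.5, -0.7, 0, 0, -0.146, 1], [31, 10.5, -0.7, 0, 0, -0.146, 1], [31, 10.5, -0.7, 0, 0, -0.146, 1], [31, 10.5, -0.7, 0, 0, -0.146, 1], [31, 10.5, -0.7, 0, 0, -0.146, 1], [31, 10.5, -0.7, 0, 0, -0.146, 1], [31, 10.5, -0.7, 0, 0, -0.146, 1]],
  ],
)

```text
time_s: 10.45
eef_pos: [0.6066, -0.028, 0.1981]
eef_rot: [0.0, 0.811, 0.585, 0.001]
wrist_force: [-0.4, 0.3, -0.2]
opening: 0.996
```

Call:
apply_moves(
  moves=[
    [[0, 0, 0, 0, 0, 0, 1], [0, 0, 0, 0, 0, 0, 1]],
  ],
)

```text
time_s: 10.65
eef_pos: [0.6039, -0.0315, 0.1978]
eef_rot: [-0.0, 0.812, 0.583, -0.0]
wrist_force: [-0.3, -0.3, -0.2]
opening: 1.002
```

```bash
python3 - <<'E'
from h import *
c,im=shot('wrist','w5')
print(proj(c,[.606,-.0305,.052]),proj(c,[.676,.087,.052]),proj(c,[.557,.125,.096]))
u,v=map(int,proj(c,[.606,-.0305,.052]))
rects(c,topmask(im,105,142),.052,800,(u-60,max(0,v-60),u+60,v+60))
u,v=map(int,proj(c,[.676,.087,.052]))
rects(c,topmask(im,105,142),.052,800,(max(0,u-60),max(0,v-60),u+60,v+60))
print(to([.606,-.0305,.044],np.radians(71.4+90)),get_obs()['q'])
E
```

```text
[317.93899673 230.79921462] [359.89961123  43.24052259] [150.61628408  24.29143588]
  px 326.8 245.0 ctr 605.3 -35.0 wh 33.0 53.4 ang 71.5 centroid [ 0.6091 -0.044 ]
(array([ 0.19,  0.17, 15.4 ]), array([-0.001,  0.   , -0.001]), 'unwrapped rz', np.float64(-0.001), 'P', array([ 0.6039, -0.0318,  0.198 ])) [-2.48509677e-01  2.95643942e-01  1.57730227e+00 -1.35235299e-04
  1.26943279e+00  7.72851963e-02]
```

Call:
apply_moves(
  moves=[
    [[0.2, 0.17, 5, 0, 0, 0, 1], [0.2, 0.17, 10, 0, 0, 0, 1], [0.2, 0.17, 13, 0, 0, 0, 1], [0.2, 0.17, 15.4, 0, 0, 0, 1], [0.2, 0.17, 15.4, 0, 0, 0, 0.3], [0.2, 0.17, 15.4, 0, 0, 0, 0.3], [0.2, 0.17, 15.4, 0, 0, 0, 0.3], [0.2, 0.17, 15.4, 0, 0, 0, 0.3]],
  ],
)

```text
time_s: 11.5
eef_pos: [0.6083, -0.0299, 0.0463]
eef_rot: [0.001, 0.812, 0.583, 0.001]
wrist_force: [-0.4, 0.3, -1.3]
opening: 0.624
```

```bash
python3 - <<'E'
from h import *
P,R,o=pose();print(P,o['wrist_force'],o['opening'])
print(to(tray(24,0,.14),TY+np.pi/2))
E
```

```text
[ 0.60834694 -0.02991002  0.04628683] [-0.35573285  0.27341442 -1.26763551] 0.6235614754537006
(array([-23.81, -14.32,  -9.43]), array([ 0.003, -0.001,  0.147]), 'unwrapped rz', np.float64(0.147), 'P', array([ 0.6083, -0.0299,  0.0463]))
```

Call:
apply_moves(
  moves=[
    [[0, 0, -5, 0, 0, 0, 0.3], [0, 0, -9.4, 0, 0, 0, 0.3], [-23.8, -14.3, -9.4, 0, 0, 0.147, 0.3], [-23.8, -14.3, -9.4, 0, 0, 0.147, 0.3], [-23.8, -14.3, -9.4, 0, 0, 0.147, 0.3], [-23.8, -14.3, -9.4, 0, 0, 0.147, 0.3], [-23.8, -14.3, -9.4, 0, 0, 0.147, 0.3], [-23.8, -14.3, -9.4, 0, 0, 0.147, 0.3]],
  ],
)

```text
time_s: 12.3
eef_pos: [0.3936, -0.2111, 0.1392]
eef_rot: [0.001, 0.853, 0.522, -0.0]
wrist_force: [1.0, -1.0, -0.3]
opening: 0.619
```

Call:
apply_moves(
  moves=[
    [[0, 0, 0, 0, 0, 0, 0.3], [0, 0, 0, 0, 0, 0, 0.3]],
  ],
)

```text
time_s: 12.5
eef_pos: [0.3958, -0.2101, 0.1391]
eef_rot: [0.001, 0.853, 0.522, 0.001]
wrist_force: [0.1, -0.6, -0.2]
opening: 0.619
```

```bash
python3 - <<'E'
from h import *
print(to(tray(24,0,.054),TY+np.pi/2),get_obs()['opening'])
E
```

```text
(array([0.05, 0.01, 8.51]), array([ 0.002,  0.   , -0.002]), 'unwrapped rz', np.float64(-0.002), 'P', array([ 0.3958, -0.2101,  0.1391])) 0.6193294022146599
```

Call:
apply_moves(
  moves=[
    [[0.05, 0, 4, 0, 0, 0, 0.3], [0.05, 0, 6, 0, 0, 0, 0.3], [0.05, 0, 7.5, 0, 0, 0, 0.3], [0.05, 0, 8.6, 0, 0, 0, 0.3], [0.05, 0, 8.6, 0, 0, 0, 0.3]],
  ],
)

```text
time_s: 13.0
eef_pos: [0.3985, -0.2078, 0.0532]
eef_rot: [0.001, 0.852, 0.524, 0.001]
wrist_force: [-0.0, -0.3, -1.3]
opening: 0.62
```

Call:
apply_moves(
  moves=[
    [[-0.5, 0, 0.1, 0, 0, 0, 0.3], [-0.9, 0, 0.1, 0, 0, 0, 0.3], [-1.1, 0, 0.1, 0, 0, 0, 0.3], [-1.1, 0, 0.1, 0, 0, 0, 0.3]],
  ],
)

```text
time_s: 13.4
eef_pos: [0.3934, -0.2152, 0.0516]
eef_rot: [-0.001, 0.853, 0.522, 0.003]
wrist_force: [15.3, 21.3, 8.1]
opening: 0.618
```

```bash
python3 - <<'E'
from h import *
P,R,o=pose();print(P,tr(P),o['wrist_force'],o['opening'])
c,im=shot('wrist','w6')
E
```

```text
[ 0.393371   -0.21518584  0.05156581] [17.9  0.2] [15.27772541 21.33365701  8.12443407] 0.6181846404520331
```

View pics/w6.png

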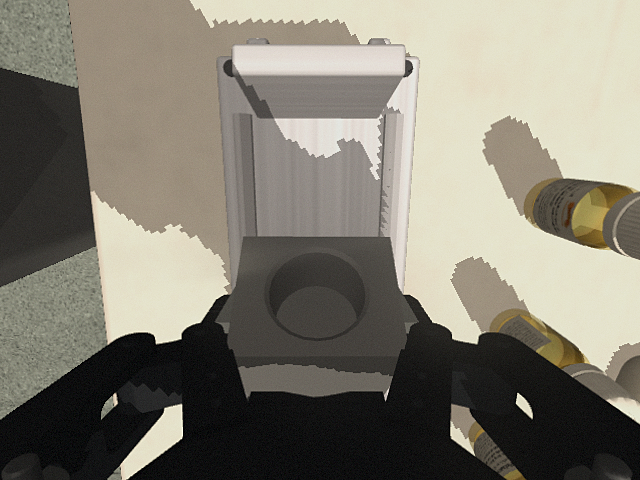

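The new block's top, with its well at (317,295), shows no front face, so it may have pitched in the jaws. I'll check from the scene camera.

```bash
python3 - <<'E'
from h import *
c,im=shot('scene','s3')
c2,im2=shot('side','d3')
u,v=map(int,proj(c,tray(-10,0,.04)));a=cv2.resize(im[v-50:v+50,u-50:u+50],(400,400),interpolation=cv2.INTER_CUBIC)
u,v=map(int,proj(c2,tray(-10,0,.04)));b=cv2.resize(im2[v-50:v+50,u-50:u+50],(400,400),interpolation=cv2.INTER_CUBIC)
cv2.imwrite('pics/m3.png',np.hstack([a,b]))
E
```

```text
(no output)
```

View pics/m3.png

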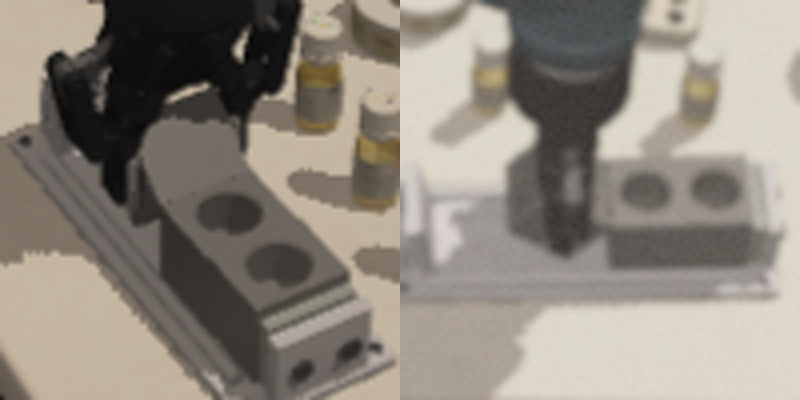

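Block 2 is pitched about the jaw axis, with its -x lower edge caught on its neighbour. I'll lift it and measure where the neighbour is.

Call:
apply_moves(
  moves=[
    [[0.6, 0, 0, 0, 0, 0, 0.3], [0.6, 0, -3, 0, 0, 0, 0.3], [0.6, 0, -8, 0, 0, 0, 0.3], [0.6, 0, -8, 0, 0, 0, 0.3]],
  ],
)

```text
time_s: 13.95
eef_pos: [0.3972, -0.2161, 0.137]
eef_rot: [0.005, 0.852, 0.523, 0.001]
wrist_force: [0.6, -1.2, -0.5]
opening: 0.619
```

```bash
python3 - <<'E'
from h import *
c=get_calibration('scene');u,v=map(int,proj(c,tray(-10,0,.04)))
for x,y in [(230,213),(279,262)]: print(tr(onz(c,u-50+x/4,v-50+y/4,.058)))
c2=get_calibration('side');u,v=map(int,proj(c2,tray(-10,0,.04)))
for x,y in [(246,191),(316,188)]: print(tr(onz(c2,u-50+x/4,v-50+y/4,.058)))
P,R,o=pose();print(P,tr(P),o['opening'])
c,im=shot('scene','s4');u,v=map(int,proj(c,tray(5,0,.09)));a=cv2.resize(im[v-50:v+50,u-50:u+50],(400,400),interpolation=cv2.INTER_CUBIC)
c2,im2=shot('side','d4')
u,v=map(int,proj(c2,tray(5,0,.09)));b=cv2.resize(im2[v-50:v+50,u-50:u+50],(400,400),interpolation=cv2.INTER_CUBIC)
cv2.imwrite('pics/m4.png',np.hstack([a,b]))
E
```

```text
[-40.7   2.1]
[-82.9   0.4]
[-37.2   4.3]
[-81.3   2.8]
[ 0.39723176 -0.21608545  0.13704576] [18.8 -3.7] 0.6187076858815584
```

View pics/m4.png

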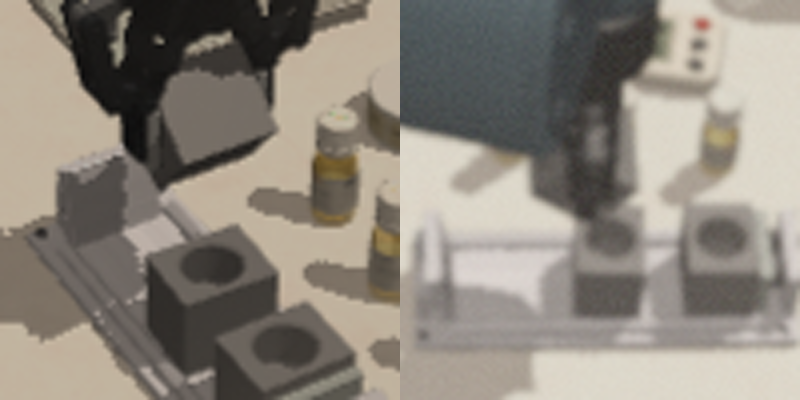

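```bash
python3 - <<'E'
from h import *
c,im=shot('wrist','w7');g=cv2.cvtColor(im,cv2.COLOR_BGR2GRAY)
s=cv2.resize(g[180:400,200:440],(60,37),interpolation=cv2.INTER_AREA)
for i,r in enumerate(s): print(f'{180+i*6:3d}',''.join(' .:-=+*#%@'[min(9,v//20)] for v in r))
E
```

```text
180 @@%##########*#**+*########@@@@@@@@@@@@#%@@@@@@@@@@@@@@@@@@@
186 @@%##########*#**+*#######%@@@@@@@@@@@@#%@@@@@@@@@@@@@@@@@@@
192 @@@##########*#**+*######%@@@@@@@@@@@@@#%@@@@@@@@@@@@@@@@@@@
198 @@@@@@@@%%@%%*#**+*#####@@@@@@@@@@@@@@@#%@@@@@@@@@@@@@@@@@@@
204 @@@@@@@@@@@@@##**+*####@@@@@@@@@@@@@@@@#%@@@@@@@@@@@@@@@@@@@
210 @@@@@@@@@@@@@%#**++#############%@@@@@@#%@@@@@@@@@@@@@@@@@@@
216 @@@@@@@@@@@@@%#**++###############@@@@@#%@@@@@@@@@@@@@@@@@@@
222 @@@@@@@@@@@@@%#**++####*####*######@@@@#%@@@@@@@@@@@@@@@@@@@
228 @@@@@@@@@@@@@%##*++####**#*#*#######%@@#%@@@@@@@@@@@@@%###@@
234 @@@@@@@@@@@%%*++++++++++++++++++*****##*##%%%%%@@@@@@#######
240 @@@@@@@@@@%====================================*@@@@@#######
246 @@@@@@@@@@#+====================================@@@@@%######
252 @@@@@@@@@@*++++=============--==================@@@@@@%#####
258 @@@@@@@@@@++++========--------------===-----====#@@@@@@#####
264 @@@@@@@@@@+++=======------------------==-----===*@@@@@@@####
270 @@@@@@@@@#=======---::::::::--------------------=@@@@@@@@###
276 @@@@@@@@@+====----:::::::::::--------------------@@@@@@@
[... 604 characters left out ...]
--------------::::----:::-----------------........
342       .--------------------------------------------:........
348        .------------------------------------------:.........
354         .----------------------------------------:..........
360          :::::::::::::-::::::::::::::::::::::::::...........
366          :=+===+++=+++++========:::::::::::::::::...........
372          .++++++++++++++++++++++++++=-==-===----............
378           =+++++++++++++++++++++++++++++++++++++. ..........
384           .++++++++++++++++++++++++++++++++++++-.. .........
390            +=---------=++++++++++++==---------#: .... ......
396            +-           ..::--::... .. ..  .  %          ...
```

```bash
python3 - <<'E'
from h import *
print(to([.49,.03,.14],np.radians(167)))
E
```

```text
(array([26.04, -2.44, -0.9 ]), array([ 0.   ,  0.   , -0.244]), 'unwrapped rz', np.float64(-0.244), 'P', array([ 0.3936, -0.2131,  0.131 ]))
```

Call:
apply_moves(
  moves=[
    [[3, 0, -2, 0, 0, 0, 0.3], [8, -1, -2, 0, 0, -0.1, 0.3], [13, -1, -2, 0, 0, -0.15, 0.3], [18, -2, -2, 0, 0, -0.2, 0.3], [22, -2.4, -2, 0, 0, -0.244, 0.3], [26, -2.4, -2, 0, 0, -0.244, 0.3], [26, -2.4, -2, 0, 0, -0.244, 0.3], [26, -2.4, -2, 0, 0, -0.244, 0.3]],
  ],
)

```text
time_s: 14.9
eef_pos: [0.4891, 0.0303, 0.1492]
eef_rot: [-0.001, 0.782, 0.623, -0.001]
wrist_force: [-0.3, -0.8, -0.5]
opening: 0.617
```

Call:
apply_moves(
  moves=[
    [[0, 0, 0, 0, 0.15, 0, 0.3], [0, 0, 0, 0, 0.3, 0, 0.3], [0, 0, 0, 0, 0.45, 0, 0.3], [0, 0, 0, 0, 0.6, 0, 0.3], [0, 0, 0, 0, 0.6, 0, 0.3], [0, 0, 0, 0, 0.6, 0, 0.3]],
  ],
)

```text
time_s: 15.5
eef_pos: [0.4894, 0.0277, 0.1499]
eef_rot: [-0.184, 0.749, 0.593, 0.23]
wrist_force: [-0.3, 0.2, -0.9]
opening: 0.62
```

```bash
python3 - <<'E'
from h import *
P,R,o=pose();print(P,R.as_matrix().round(3),o['q'].round(3) if hasattr(o['q'],'round') else o['q'])
print('down tool-shift per cm',R.inv().apply([0,0,-1.]).round(3))
c,im=shot('wrist','w8');g=cv2.cvtColor(im,cv2.COLOR_BGR2GRAY)
a=cv2.resize(im[170:400,190:450],None,fx=1.5,fy=1.5)
c2,s=shot('side','d8');u,v=map(int,proj(c2,P));b=cv2.resize(s[v-60:v+40,u-50:u+50],(345,345),interpolation=cv2.INTER_CUBIC)
c2,s=shot('scene','s8');u,v=map(int,proj(c2,P));d=cv2.resize(s[v-40:v+60,u-50:u+50],(345,345),interpolation=cv2.INTER_CUBIC)
cv2.imwrite('pics/m8.png',np.hstack([b,d]))
E
```

```text
[0.4894015  0.02769708 0.14991038] [[ 0.191  0.973  0.126]
 [ 0.804 -0.229  0.549]
 [ 0.563 -0.003 -0.826]] [-0.547  0.157  1.98   0.593  1.272 -0.572]
down tool-shift per cm [-0.563  0.003  0.826]
```

View pics/m8.png

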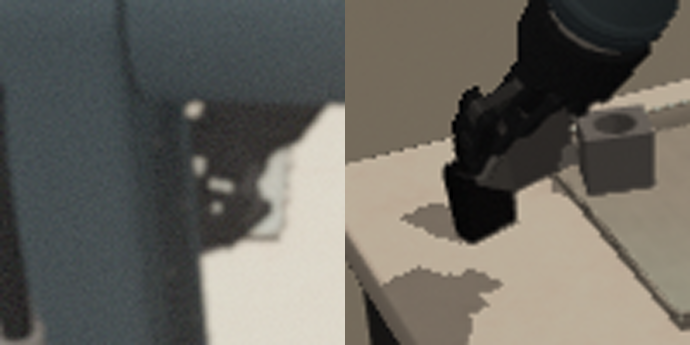

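Call:
apply_moves(
  moves=[
    [[-2.25, 0, 3.3, 0, 0.0, 0, 0.3], [-4.5, 0, 6.6, 0, 0, 0, 0.3], [-5.35, 0, 7.85, 0, 0, 0, 0.3], [-5.6, 0, 8.2, 0, 0, 0, 0.3], [-5.6, 0, 8.2, 0, 0, 0, 0.3]],
  ],
)

```text
time_s: 16.15
eef_pos: [0.4904, 0.0301, 0.052]
eef_rot: [-0.184, 0.747, 0.595, 0.231]
wrist_force: [0.5, 0.1, -0.6]
opening: 0.621
```

Call:
apply_moves(
  moves=[
    [[-0.15, 0, 0.23, 0, 0, 0, 0.3], [-0.3, 0, 0.45, 0, 0, 0, 0.3], [-0.3, 0, 0.45, 0, 0, 0, 0.3]],
  ],
)

```text
time_s: 16.45
eef_pos: [0.4907, 0.0292, 0.0469]
eef_rot: [-0.183, 0.748, 0.595, 0.231]
wrist_force: [-0.9, 0.3, -0.3]
opening: 0.618
```

Nothing has touched yet, so I go 5 mm further.

Call:
apply_moves(
  moves=[
    [[-0.11, 0, 0.17, 0, 0, 0, 0.3], [-0.22, 0, 0.33, 0, 0, 0, 0.3], [-0.22, 0, 0.33, 0, 0, 0, 0.3], [-0.22, 0, 0.33, 0, 0, 0, 0.3]],
  ],
)

```text
time_s: 16.85
eef_pos: [0.4902, 0.0294, 0.0424]
eef_rot: [-0.184, 0.748, 0.594, 0.231]
wrist_force: [-0.5, 0.4, -0.4]
opening: 0.62
```

Call:
apply_moves(
  moves=[
    [[-0.14, 0, 0.2, 0, 0, 0, 0.3], [-0.28, 0, 0.4, 0, 0, 0, 0.3], [-0.28, 0, 0.4, 0, 0, 0, 0.3], [-0.28, 0, 0.4, 0, 0, 0, 0.3]],
  ],
)

```text
time_s: 17.25
eef_pos: [0.4902, 0.0294, 0.0374]
eef_rot: [-0.184, 0.748, 0.594, 0.231]
wrist_force: [-0.0, -0.3, -1.0]
opening: 0.614
```

Call:
apply_moves(
  moves=[
    [[-0.14, 0, 0.2, 0, 0, 0, 0.3], [-0.28, 0, 0.4, 0, 0, 0, 0.3], [-0.28, 0, 0.4, 0, 0, 0, 0.3]],
  ],
)

```text
time_s: 17.55
eef_pos: [0.49, 0.0294, 0.0323]
eef_rot: [-0.184, 0.748, 0.594, 0.231]
wrist_force: [0.2, 0.3, -0.8]
opening: 0.622
```

```bash
python3 - <<'E'
from h import *
P,R,o=pose();print(P,o['wrist_force'])
c,im=shot('wrist','w9');g=cv2.cvtColor(im,cv2.COLOR_BGR2GRAY)
s=cv2.resize(g[150:400,200:440],(60,42),interpolation=cv2.INTER_AREA)
for i,r in enumerate(s): print(f'{150+i*6:3d}',''.join(' .:-=+*#%@'[min(9,v//20)] for v in r))
E
```

```text
[0.49002028 0.02942782 0.03231468] [ 0.15798203  0.28649283 -0.84538316]
150 *******@@@@@@@@@@@@@@@@@@@@@@@@@@@@@@@@@@@@@@@@@@@@@@@@@@@@@
156 ******%@@@@@@@@@@@@@@@@@@@@@@@@@@@@@@@@@@@@@@@@@@@@@@@@@@@@@
162 *****#@@@@@@@@@@@@@@@@@@@@@@@@@@@@@@@@@@@@@@@@@@@@@@@@@@@@@@
168 *****@@@@@@@@@@@@@@@@@@@@@@@@@@@@@@@@@@@@@@@@@@@@@@@@@@@@@@@
174 ****%@@@@@@@@@@@@@@@@@@@@@@@@@@@@@@@@@@@@@@@@@@@@@@@@@@@@@@@
180 ***#@@@@@@@@@@@@@@@@@@@@@@@@@@@@@@@@@@@@@@@@@@@@@@@@@@@@@@@@
186 ***@@@@@@@@@@@@@@@@@@@@@@@@@@@@@@@@@@@@@@@@@@@@@@@@@@@@@@@@@
192 **%@@@@@@@@@@@@@@@@@@@@@@@@@@@@@@@@@@@@@@@@@@@@@@@@@@@@@@@@@
198 *#@@@@@@@@@@@@@@@@@@@@@@@@@@@@@@@@@@@@@@@@@@@@@@@@@@@@@@@@@@
204 *@@@@@@@@@@@@@@@@@@@@@@@@@@@@@@@@@@@@@@@@@@@@@@@@@@@@@@@@@@@
210 %@@@@@@@@@@@@@@@@@@@@@@@@@@@@@@@@@@@@@@@@@@@@@@@@@@@@@@@@@@@
216 @@@@@@@@@@@@@@@@@@@@@@@@@@@@@@@@@@@@@@@@@@@@@@@@@@@@@@@@@@@@
222 #%@@@@@@@@@%@@%%%@@%%@@@%@@@%%@@@%%@@@@@@@@@@@@@@@@@@@@@@@@@
228 ###%@@@@@@%#########################@@@@@@@@@@@@@@@@@@@@@@@@
234 ######%@@@#######***################%@@@@@@@@@@@@@@@@@@@@@@@
240 ########%@*************************************#
[... 1002 characters left out ...]
--------------------------===============-.....:::
342       .-------------------------===================:.......:
348        :---------------------------=---===========:.........
354         :-----------------------------------------..........
360          ::::::::::::::::::::::::::::::::::::::::...........
366          .:::::::::::::::::::::::::::::::::::::::...........
372          .::::::::::::::::::::::::::::::::::::::............
378           .:::::::::::::::::::::::::::::::::::::............
384           .:::::::::::::::::::::::::::::::::::::............
390            ::..........:::::::::::::.....::::-*:............
396            -:            .........  .   .. .. % ............
```

Call:
apply_moves(
  moves=[
    [[-0.14, 0, 0.2, 0, 0, 0, 0.3], [-0.25, 0, 0.37, 0, 0, 0, 0.3], [-0.25, 0, 0.37, 0, 0, 0, 0.3]],
  ],
)

```text
time_s: 17.9
eef_pos: [0.4905, 0.0292, 0.0286]
eef_rot: [-0.184, 0.748, 0.595, 0.232]
wrist_force: [-3.1, -1.8, 6.1]
opening: 0.621
```

Call:
apply_moves(
  moves=[
    [[-0.05, 0, 0.08, 0, 0, 0, 0.3], [-0.05, 0, 0.08, 0, 0, 0, 0.8], [-0.05, 0, 0.08, 0, 0, 0, 1], [-0.05, 0, 0.08, 0, 0, 0, 1], [-0.05, 0, -4, 0, 0, 0, 1], [-0.05, 0, -8, 0, 0, 0, 1], [-0.05, 0, -12, 0, 0, 0, 1], [-0.05, 0, -12, 0, 0, 0, 1]],
  ],
)

```text
time_s: 18.7
eef_pos: [0.4775, -0.0409, 0.1307]
eef_rot: [-0.18, 0.748, 0.595, 0.233]
wrist_force: [0.2, 0.5, -0.5]
opening: 0.999
```

```bash
python3 - <<'E'
from h import *
print(to([.49,.03,.20],np.radians(167)))
E
```

```text
(array([ 9.85, -0.34, -1.7 ]), array([ 0.008, -0.596, -0.001]), 'unwrapped rz', np.float64(0.245), 'P', array([ 0.4775, -0.0409,  0.1307]))
```

Call:
apply_moves(
  moves=[
    [[9.9, -0.3, -1.7, 0.008, -0.596, 0, 1], [9.9, -0.3, -1.7, 0.008, -0.596, 0, 1], [9.9, -0.3, -1.7, 0.008, -0.596, 0, 1], [9.9, -0.3, -1.7, 0.008, -0.596, 0, 1], [9.9, -0.3, -1.7, 0.008, -0.596, 0, 1], [9.9, -0.3, -1.7, 0.008, -0.596, 0, 1]],
  ],
)

```text
time_s: 19.3
eef_pos: [0.4875, 0.0355, 0.1957]
eef_rot: [-0.006, 0.781, 0.625, -0.0]
wrist_force: [0.7, 0.1, -0.4]
opening: 0.999
```

```bash
python3 - <<'E'
from h import *
c,im=shot('wrist','w10');np.save('w10c.npy',c,allow_pickle=True)
print(pose()[0],to([.49,.03,.20],np.radians(167)))
u,v=proj(c,[.49,.03,.05]).astype(int);print(u,v)
rects(c,topmask(im,105,160),.05,500,(u-60,v-60,u+60,v+60))
g=cv2.cvtColor(im,cv2.COLOR_BGR2GRAY)
s=cv2.resize(g[v-60:v+60,u-70:u+70],(47,24),interpolation=cv2.INTER_AREA)
for i,r in enumerate(s): print(f'{v-60+i*5:3d}',''.join(' .:-=+*#%@'[min(9,x//20)] for x in r))
E
```

```text
[0.48742912 0.03448407 0.19557813] (array([-0.38,  0.35, -0.45]), array([-0.01 , -0.007,  0.003]), 'unwrapped rz', np.float64(0.006), 'P', array([0.4874, 0.0345, 0.1956]))
321 239
  px 318.3 233.7 ctr 489.1 36.1 wh 73.9 59.1 ang 78.6 centroid [0.4883 0.0356]
179 @@@@@@@@@@@@@@@@@@@@@@@@@@@@@@@@@@@@@@@@@@@@@@@
184 @@@@@@@@@@@%%%@%%%@%%%%%%@@%#%@@@@@@@@@@@@@@@@@
189 @@@@@@@@@@******##***********##@@@@@@@@@@@@@@@@
194 @@@@@@@@@@#********************@@@@@@@@@@@@@@@@
199 @@@@@@@@@@#********************#@@@@@@@@@@@@@@@
204 @@@@@@@@@@#*#*******************#@@@@@@@@@@@@@@
209 @@@@@@@@@@#***##*#*####****######@@@@@@@@@@@@@@
214 @@@@@@@@@@#***--------------------%@@@@@@@@@@@@
219 @@@@@@@@@@#**=---------------------@@@@@@@@@@@@
224 @@@@@@@@@@#**++++++++++++++++++++++*@@@@@@@@@@@
229 @@@@@@@@@@%##**********************#@@@@@@@@@@@
234 @@@@@@@@@@@##******+*******+=******#@@@@@@@@@@@
239 @@@@@@@@@@@@#*****+*******+===+****#@@@@@@@@@@@
244 @@@@@@@@@@@@@*****=+***+++=====****%@@@@@@@@@@@
249 @@@@@@@@@@@@@#**#*=++++++======+***%@@@@@@@@@@@
254 @@@@@@@@@@@@@####*===========-=****%@@@@@@@@@@@
259 @@@@@@@@@@@@@#****+==--=------+****%@@@@@@@@@@@
264 @@@@@@@@@@@@@#*****+=-------=+*****%@@@@@@@@@@@
269 @@@@@@@@@@@@@#********+++++********@@@@@@@@@@@@
274 @@@@@@@@@@@@@%#####################@@@@@@@@@@@@
279 @@@@@@@@@@@@@@@@@@@@@@@@@@@@@@@@@@@@@@@@@@@@@@@
284 @@@@@@@@@@@@@@@@@@@@@@@@@@@@@@@@@@@@@@@@@@@@@@@
289 @@@@@@@@@@@@@@@@@@@@@@@@@@@@@@@@@@@@@@@@@@@@@@@
294 @@@@@@@@@@@@@@@@@@@@@@@@@@@@@@@@@@@@@@@@@@@@@@@
```

```bash
python3 - <<'E'
from h import *
c=np.load('w10c.npy',allow_pickle=True).item();im=cv2.imread('pics/w10.png')
for v0 in (222,224,226):
    rects(c,topmask(im,95,150),.05,500,(270,v0,375,285))
E
```

```text
px 323.1 250.2 ctr 488.6 20.9 wh 43.0 53.7 ang 77.6 centroid [0.4891 0.0214]
  px 323.1 250.2 ctr 488.6 20.9 wh 43.0 53.7 ang 77.6 centroid [0.4891 0.0214]
  px 323.1 250.7 ctr 488.5 20.5 wh 42.2 53.7 ang 77.6 centroid [0.489 0.021]
```

```bash
python3 - <<'E'
from h import *
c=get_calibration('scene');u,v=map(int,proj(c,tray(5,0,.09)))
for x,y in [(212,264),(287,345)]: print(tr(onz(c,u-50+x/4,v-50+y/4,.058)))
print(to([.4887,.021,.031],np.radians(167.6)))
E
```

```text
[-5.5  0.5]
[-75.6   0.3]
(array([-1.4 ,  0.6 , 16.44]), array([-0.01 , -0.007, -0.007]), 'unwrapped rz', np.float64(-0.005), 'P', array([0.4874, 0.0345, 0.1956]))
```

Call:
apply_moves(
  moves=[
    [[-1.4, 0.6, 5, -0.01, -0.007, -0.007, 1], [-1.4, 0.6, 10, -0.01, -0.007, -0.007, 1], [-1.4, 0.6, 14, -0.01, -0.007, -0.007, 1], [-1.4, 0.6, 16.4, -0.01, -0.007, -0.007, 1], [-1.4, 0.6, 16.4, -0.01, -0.007, -0.007, 1], [-1.4, 0.6, 16.4, -0.01, -0.007, -0.007, 0.3], [-1.4, 0.6, 16.4, -0.01, -0.007, -0.007, 0.3], [-1.4, 0.6, 16.4, -0.01, -0.007, -0.007, 0.3]],
  ],
)

```text
time_s: 20.15
eef_pos: [0.4917, 0.0191, 0.0349]
eef_rot: [0.003, 0.78, 0.626, 0.001]
wrist_force: [-0.1, -0.5, 0.3]
opening: 0.623
```

Call:
apply_moves(
  moves=[
    [[0, 0, 0, 0, 0, 0, 0.3], [0, 0, -2, 0, 0, 0, 0.3], [0, 0, -5, 0, 0, 0, 0.3], [0, 0, -8, 0, 0, 0, 0.3], [0, 0, -11, 0, 0, 0, 0.3], [0, 0, -11, 0, 0, 0, 0.3]],
  ],
)

```text
time_s: 20.75
eef_pos: [0.4929, 0.0198, 0.1478]
eef_rot: [0.005, 0.78, 0.626, 0.003]
wrist_force: [0.6, -0.2, -0.8]
opening: 0.627
```

```bash
cat >> h.py <<'E'
def asc(im,u0,v0,u1,v1,s=6):
    g=cv2.cvtColor(im,cv2.COLOR_BGR2GRAY)[v0:v1,u0:u1];g=cv2.resize(g,((u1-u0)*2//s,(v1-v0)//s),interpolation=cv2.INTER_AREA)
    for i,r in enumerate(g): print(f'{v0+i*s:3d}',''.join(' .:-=+*#%@'[min(9,x//20)] for x in r))
E
python3 - <<'E'
from h import *
P,R,o=pose();print(P,o['wrist_force'],o['opening']);c,im=shot('wrist','w11');asc(im,220,220,420,400,9)
print(to(tray(50,0,.14),TY+np.pi/2))
E
```

```text
[0.49288859 0.01981357 0.14775426] [ 0.63906933 -0.21688547 -0.80188956] 0.627136821780828
220 @@@@@@@@@@@@@@@@@@@@@@@@@@@@@@@@@@@@@@@@@@@@
229 @@@@@@@@@@@@@@@@@@@@@@@@@@@@@@@@@@@@@@@@@@@@
238 @@@@@@@@%#########################@@@@@@@@@#
247 @@@@@@@#++++++++++++++=============@@@@@@@%#
256 @@@@@@*+++++++=========------------=%@@@@@#@
265 @@@@@+========-----------------------#@@@#@@
274 @@@@=---------------------------------*@#%@@
283 @@@+==============--=====--============*%@@@
292 +++==========-=--==+++++=-------========+=*%
301 :-=-=====-----=+*######+=-----------==-==-::
310 -=-.=+++-====-===+++===---------------::==-:
319 ==..=******+::---------------::-------:.-+-:
328 .-..=******=:::------------::::-------..--..
337 ....=*****+-:::::::-----:::::::=+==---......
346   ..-******=::::::::::::::::::-+##**--......
355    .:*******=-:::::::::::::::-+#####+-......
364     :********+=-::::::::::--=*#######+......
373     =***********++==----=++*##########......
382     .*******************#############=......
391      :-........::--=++++=-::........%.......
(array([-21.98,  -3.69,   0.57]), array([0.009, 0.001, 0.254]), 'unwrapped rz', np.float64(0.252), 'P', array([0.4915, 0.02  , 0.1455]))
```

Call:
apply_moves(
  moves=[
    [[-3, -0.5, 0.6, 0, 0, 0.05, 0.3], [-7, -1.2, 0.6, 0, 0, 0.1, 0.3], [-11, -1.9, 0.6, 0, 0, 0.15, 0.3], [-15, -2.5, 0.6, 0, 0, 0.2, 0.3], [-18.5, -3.1, 0.6, 0, 0, 0.252, 0.3], [-20.5, -3.5, 0.6, 0, 0, 0.252, 0.3], [-21.6, -3.7, 0.6, 0, 0, 0.252, 0.3], [-22, -3.7, 0.6, 0, 0, 0.252, 0.3]],
  ],
)

```text
time_s: 21.6
eef_pos: [0.4053, -0.1869, 0.1365]
eef_rot: [0.001, 0.853, 0.522, -0.0]
wrist_force: [-0.1, 0.2, -1.1]
opening: 0.623
```

Call:
apply_moves(
  moves=[
    [[0, 0, 0, 0, 0, 0, 0.3], [0, 0, 0, 0, 0, 0, 0.3], [0, 0, 0, 0, 0, 0, 0.3]],
  ],
)

```text
time_s: 21.9
eef_pos: [0.4063, -0.1857, 0.1371]
eef_rot: [0.002, 0.852, 0.524, -0.0]
wrist_force: [-0.4, -0.4, -0.3]
opening: 0.62
```

```bash
python3 - <<'E'
from h import *
P,R,o=pose();c,im=shot('wrist','w12');asc(im,220,220,420,400,9)
print(to(tray(50,0,.045),TY+np.pi/2),tr(P))
c,im=shot('scene','s12');hsv=cv2.cvtColor(im,cv2.COLOR_BGR2HSV)
u,v=proj(c,tray(-5,0,.058)).astype(int);print(u,v)
asc(im,u-40,v-30,u+60,v+50,3)
E
```

```text
220 @@@@@@@@@@%@@@@@@@@@@@@@@@@@@@%%@@@@@@@@@@@@
229 @@@@@@@@@@%@@@@@@@@@@@@@@@@@@@%%@@@@@@@@@@@@
238 @@@@@@@@##****################++**@@@@@@@@@@
247 @@@@@@@#===================-------=@@@@@@@@@
256 @@@@@@*===========------------------%@@@@@@@
265 @@@@@+=====--------------------------#@@@@%#
274 @@@@=---------------------------------+@@@##
283 @@@+----------------------------------=%@@@#
292 +==---------------======----------------+=*%
301 :-------------=+******+=-----------+=-----::
310 ---.---------=+**++*+=-------:----=+--::---:
319 ==..-==+==+=::---------------::-------..-=-:
328 .-..=*****+-::::-----------::::-------..:-..
337   ..-*****+-:::::::::::::::::::-------......
346   ..:*****+=::::::::::::::::::-=*+----......
355    .:******+=-:::::::::::::::-=*****=-......
364     .*******++=-:::::::::::-=+*******+......
373     =**********++=------==++*********#......
382     .+*******************************- .... 
391      -+........:::-------::.........#...  . 
(array([0.02, 0.18, 9.22]), array([0.003, 0.002, 0.003]), 'unwrapped rz', np.float64(0.002), 'P', array([ 0.4063, -0.185
[... 1177 characters left out ...]
%@%#+=++====-:::::-----=+++=------::::-=+++*%%%%*******###*==
300 %%@%%%%%%%+==+=====-:::----::-=++=-----::---=++==+#%#*+++++++++===
303 @@@@@@@@@%%*+++*++**=----==:::-=++===========--==+#%%%###**+++++==
306 @@@@@@@@@@@%%#++#*++*++#**=:::::-=+++===--==++***++#%%%%%%%%%##***
309 @@@@@@@@@@@@@%%*+*#+====++=:::::::----=++***++====+#%%%%@%%%%%%%%@
312 @@@@@@@@@@@@@@%%#+=++==++==::::::::-+**++=====+*##%##**#%%%%%%%@@@
315 @%%%%%%@@@@@@%%%%%*+=++==+=-:::::::--====++*#%%##**++++#%@@@@@@@@@
318 %%%%%%%%%%@%%%%%%%%#*+=++==+=-:::::--=+##%##**+++++===+#%%@@@@@@@%
321 @%%%%%%%%%%%@%%@%%%%%#+=++=====-:::--==+*++++++++=-::-==+#%%@@@@@@
324 %%%%%%@@@@@@@@%%%%%%%%%*+++*+=+==-:---==++==-=+++=--=+*###*#%%%@@@
```

Call:
apply_moves(
  moves=[
    [[0, 0.18, 4, 0, 0, 0, 0.3], [0, 0.18, 7, 0, 0, 0, 0.3], [0, 0.18, 8.5, 0, 0, 0, 0.3], [0, 0.18, 9.2, 0, 0, 0, 0.3], [0, 0.18, 9.2, 0, 0, 0, 0.3]],
  ],
)

```text
time_s: 22.5
eef_pos: [0.4075, -0.1872, 0.0447]
eef_rot: [0.001, 0.852, 0.523, -0.0]
wrist_force: [0.7, 0.9, -0.2]
opening: 0.619
```

Call:
apply_moves(
  moves=[
    [[-0.6, 0, 0, 0, 0, 0, 0.3], [-1.2, 0, 0, 0, 0, 0, 0.3], [-1.8, 0, 0, 0, 0, 0, 0.3], [-2.4, 0, 0, 0, 0, 0, 0.3], [-2.8, 0, 0, 0, 0, 0, 0.3], [-3.1, 0, 0, 0, 0, 0, 0.3], [-3.1, 0, 0, 0, 0, 0, 0.3]],
  ],
)

```text
time_s: 23.2
eef_pos: [0.3935, -0.2159, 0.0454]
eef_rot: [0.002, 0.852, 0.523, -0.0]
wrist_force: [-0.1, -0.5, -0.8]
opening: 0.623
```

```bash
python3 - <<'E'
from h import *
P,R,o=pose();print(P,tr(P),o['wrist_force'],o['opening']);c,im=shot('wrist','w13');asc(im,220,220,420,400,9)
E
```

```text
[ 0.39350913 -0.21589519  0.04541267] [17.3 -0.3] [-0.14247222 -0.47372339 -0.77110349] 0.6225827443056272
220 ****++++**************#**#********#+**%@@@@@
229 *****+++*****************#********#+**@@@@@@
238 #****++++=========================*+**@@@@@@
247 #****++=---------------------------+**@@@@@@
256 %****+=-------------:::::::::::::---+#@@@@@@
265 @***+=------:::::::::::::::::::::::--*@@@@@@
274 @#*+-----:::::::::::::::::::::::::----+@@@@@
283 @**=-----------------------------------#@@@@
292 +==---------------======----------------+=*@
301 :--------------=*******=----------=*=-----::
310 ---.--------:=+*++*+==-------:----=*=-::---:
319 ==..-=+==++=::--------------:::-------:.-=-:
328 .-..=*****+-::::-----------::::-------..:-..
337   ..-*****+-:::::::::::::::::::-------......
346   ..:*****+=::::::::::::::::::-===----......
355    .:******+=::::::::::::::::-=*****=-......
364     .*******++=-:::::::::::-=+*******+......
373     -*********+++=-------=++*********#......
382      +**************++***************-......
391      :- ........::-====--::.........+.... ..
```

Call:
apply_moves(
  moves=[
    [[-0.2, 0, 0, 0, 0, 0, 0.3], [-0.4, 0, 0, 0, 0, 0, 0.3], [-0.4, 0, 0, 0, 0, 0, 0.3]],
  ],
)

```text
time_s: 23.55
eef_pos: [0.3919, -0.2189, 0.0453]
eef_rot: [0.002, 0.852, 0.523, -0.0]
wrist_force: [0.8, 1.5, -0.4]
opening: 0.623
```

Call:
apply_moves(
  moves=[
    [[0, 0, 0, 0, 0, 0, 0.9], [0, 0, 0, 0, 0, 0, 0.9], [0, 0, -0.2, 0, 0, 0, 0.9], [0, 0, -5, 0, 0, 0, 1], [0, 0, -10, 0, 0, 0, 1], [0, 0, -14.5, 0, 0, 0, 1]],
  ],
)

```text
time_s: 24.15
eef_pos: [0.3915, -0.2184, 0.1924]
eef_rot: [0.002, 0.852, 0.523, -0.0]
wrist_force: [0.4, -1.4, 0.4]
opening: 1.001
```

```bash
python3 - <<'E'
from h import *
print(to([.66,.07,.19],np.radians(141)))
E
```

```text
(array([37.87, 10.87,  0.19]), array([0.003, 0.002, 0.211]), 'unwrapped rz', np.float64(0.21), 'P', array([ 0.3915, -0.2184,  0.1924]))
```

Call:
apply_moves(
  moves=[
    [[37.9, 10.9, 0.2, 0, 0, 0.21, 1], [37.9, 10.9, 0.2, 0, 0, 0.21, 1], [37.9, 10.9, 0.2, 0, 0, 0.21, 1], [37.9, 10.9, 0.2, 0, 0, 0.21, 1], [37.9, 10.9, 0.2, 0, 0, 0.21, 1], [37.9, 10.9, 0.2, 0, 0, 0.21, 1], [37.9, 10.9, 0.2, 0, 0, 0.21, 1], [37.9, 10.9, 0.2, 0, 0, 0.21, 1]],
  ],
)

```text
time_s: 24.95
eef_pos: [0.6597, 0.0698, 0.188]
eef_rot: [0.002, 0.902, 0.431, 0.0]
wrist_force: [1.0, 0.1, 0.8]
opening: 1.002
```

Call:
apply_moves(
  moves=[
    [[0, 0, 0, 0, 0, 0, 1], [0, 0, 0, 0, 0, 0, 1]],
  ],
)

```text
time_s: 25.15
eef_pos: [0.6585, 0.0689, 0.1871]
eef_rot: [0.002, 0.902, 0.432, -0.001]
wrist_force: [-0.6, -0.4, -0.2]
opening: 0.997
```

```bash
python3 - <<'E'
from h import *
P=pose()[0];c,im=shot('wrist','w14');np.save('w14c.npy',c,allow_pickle=True);print(P)
u,v=proj(c,[.676,.087,.052]).astype(int);print(u,v)
x0,y0=max(0,u-70),max(0,v-60)
for lo in(80,95): rects(c,topmask(im,lo,150),.052,500,(x0,y0,u+70,v+70))
asc(im,x0,y0,u+70,v+70,5)
E
```

```text
[0.65846692 0.06894729 0.18705914]
318 203
  px 321.3 199.1 ctr 678.8 90.5 wh 43.9 53.8 ang 47.2 centroid [0.6796 0.0883]
  px 323.6 200.7 ctr 678.8 90.5 wh 43.8 53.8 ang 47.2 centroid [0.6802 0.0863]
143 #*+==###################################################
148 *+#==*##################################################
153 %*#+=+##################################################
158 @*#*==##################################################
163 @#*#+=+#######+-::::::------======+++++***##############
168 @@*#+==#######=---------+++++++++++++=====+*############
173 @@#*#==*######=--------=+++++++=+++++++++++*############
178 @@%*#+=+######+--------=++++++=---=++++++++*############
183 @@@***==######+++=---=++++++++=-----+++++++#############
188 @@@#**+=*#####++++++=+++++++++-------++++++#############
193 @@@@+*+==#####+++++=-+++++++=-------:=++++*#############
198 @@@@***==*####+++++=:+++++=---------:=++++*#############
203 @@@@%*#+=+####++++++-:------------::-+++++*#############
208 @@@@@+**==####+++++++-:::-------:::-++++++##############
213 @@@@@#*#==*##*++++++++=--:::::::--=+++++++##############
218 @@@@@@+#+=+##*++++++++++++=====+++++++++++##############
223 @@@@@@***==######****************++++++++*##############
228 @@@@@@%+#+=+############################################
233 @@@@@@@+**==############################################
238 @@@@@@@#*#+=############################################
243 @@@@@@@@+*+++###########################################
248 @@@@@@@@***++###########################################
253 @@@@@@@@%*#*+*##########################################
258 @@@@@@@@@*#*++##########################################
263 @@@@@@@@@#*#++##########################################
268 @@@@@@@@@@=#++*#########################################
```

```bash
python3 - <<'E'
from h import *
c=np.load('w14c.npy',allow_pickle=True).item()
t=np.radians(137.2);e=np.array([np.cos(t),np.sin(t)]);f=np.array([-e[1],e[0]])
for p in [(256,178),(268,178),(262,203),(271,203),(269,228)]:
    d=(onz(c,*p,.02)[:2]-[.6788,.0905])*1000;print(p,d@e,d@f)
print(to([.6788,.0905,.036],t))
E
```

```text
(256, 178) 52.09323924549875 -7.936854118820939
(268, 178) 42.22875603160304 -8.636499817426044
(262, 203) 46.56215050944966 12.473312879644778
(271, 203) 39.02019122165452 11.941754283289898
(269, 228) 39.9531126221938 33.62807432278949
(array([ 3.1 ,  0.16, 15.13]), array([0.003, 0.003, 0.068]), 'unwrapped rz', np.float64(0.067), 'P', array([0.658 , 0.0679, 0.1874]))
```

Call:
apply_moves(
  moves=[
    [[3.1, 0.16, 5, 0, 0, 0.067, 1], [3.1, 0.16, 10, 0, 0, 0.067, 1], [3.1, 0.16, 13, 0, 0, 0.067, 1], [3.1, 0.16, 14.9, 0, 0, 0.067, 1], [3.1, 0.16, 14.9, 0, 0, 0.067, 1], [3.1, 0.16, 14.9, 0, 0, 0.067, 0.3], [3.1, 0.16, 14.9, 0, 0, 0.067, 0.3], [3.1, 0.16, 14.9, 0, 0, 0.067, 0.3]],
  ],
)

```text
time_s: 26.0
eef_pos: [0.682, 0.0903, 0.0427]
eef_rot: [0.003, 0.916, 0.4, 0.003]
wrist_force: [-0.5, 0.0, -0.9]
opening: 0.62
```

Call:
apply_moves(
  moves=[
    [[0, 0, 0, 0, 0, 0, 0.3], [0, 0, 0, 0, 0, 0, 0.3]],
  ],
)

```text
time_s: 26.2
eef_pos: [0.682, 0.0903, 0.0426]
eef_rot: [0.003, 0.916, 0.4, 0.003]
wrist_force: [0.4, -0.5, 7.6]
opening: 0.62
```

```bash
python3 - <<'E'
from h import *
P,R,o=pose();print(P,o['wrist_force'],o['opening'])
print(to(tray(70,0,.15),TY+np.pi/2))
E
```

```text
[0.68201129 0.09026932 0.0425545 ] [ 0.38732074 -0.53961945  7.60898318] 0.6204732613899918
(array([-36.98,  -1.74, -10.85]), array([ 0.008, -0.001, -0.276]), 'unwrapped rz', np.float64(-0.278), 'P', array([0.682 , 0.0903, 0.0426]))
```

Call:
apply_moves(
  moves=[
    [[0, 0, -2, 0, 0, 0, 0.3], [0, 0, -6, 0, 0, 0, 0.3], [-1, 0, -10.8, 0, 0, 0, 0.3], [-4, -0.2, -10.8, 0, 0, -0.04, 0.3], [-8, -0.4, -10.8, 0, 0, -0.08, 0.3], [-12, -0.6, -10.8, 0, 0, -0.12, 0.3], [-16, -0.8, -10.8, 0, 0, -0.16, 0.3], [-20, -1, -10.8, 0, 0, -0.2, 0.3]],
  ],
)

```text
time_s: 27.0
eef_pos: [0.5353, -0.05, 0.1483]
eef_rot: [0.003, 0.871, 0.491, 0.001]
wrist_force: [1.0, -1.0, -1.2]
opening: 0.622
```

```bash
python3 - <<'E'
from h import *
print(to(tray(70,0,.15),TY+np.pi/2))
E
```

```text
(array([-16.29,  -3.94,  -0.17]), array([ 0.005,  0.002, -0.074]), 'unwrapped rz', np.float64(-0.075), 'P', array([ 0.5353, -0.05  ,  0.1483]))
```

Call:
apply_moves(
  moves=[
    [[-4, -1, 0, 0, 0, -0.03, 0.3], [-8, -2, 0, 0, 0, -0.06, 0.3], [-11.5, -2.8, 0, 0, 0, -0.075, 0.3], [-14, -3.4, 0, 0, 0, -0.075, 0.3], [-15.5, -3.8, 0, 0, 0, -0.075, 0.3], [-16.3, -3.9, 0, 0, 0, -0.075, 0.3], [-16.3, -3.9, 0, 0, 0, -0.075, 0.3], [-16.3, -3.9, 0, 0, 0, -0.075, 0.3]],
  ],
)

```text
time_s: 27.8
eef_pos: [0.4187, -0.1679, 0.1478]
eef_rot: [0.002, 0.853, 0.522, 0.0]
wrist_force: [-0.3, 0.4, 0.4]
opening: 0.624
```

```bash
python3 - <<'E'
from h import *
print(to(tray(70,0,.051),TY+np.pi/2))
P,R,o=pose();c,im=shot('wrist','w15');asc(im,220,220,420,400,9)
c,im=shot('scene','s15');u,v=proj(c,tray(15,0,.058)).astype(int);print(u,v)
asc(im,u-40,v-20,u+40,v+40,3)
E
```

```text
(array([-0.13, -0.13,  9.68]), array([ 0.004,  0.002, -0.001]), 'unwrapped rz', np.float64(-0.001), 'P', array([ 0.4187, -0.1679,  0.1478]))
220 @@@@@@@@%@%@@@@@@@@@@@@@@@@@@#%@@@@@@@@@@@@@
229 @@@@@@@@%@%@@@@@@@@@@@@@@@@@@#%@@@@@@@@@@@@@
238 @@@@@@@@%%*##%%%%%%%%%%@%%%%%*#%%@@@@@@@@@@@
247 @@@@@@@@+================--------=@@@@@@@@@@
256 @@@@@@@+=========------------------%@@@@@@@@
265 @@@@@@+===------------::::::--------*@@@@@@@
274 @@@@@=--------::::::::::::::::::-----+@@@@@@
283 @@@+----------------------------=+----=%%###
292 +==---------------=====----------+=-----=-=*
301 .---:=--==-==--=+****++=---------+----:---::
310 ---..++*****+=++*++++=-------:-------:.:---:
319 -=...+*****+-::-------------:::------:..-=-:
328 .-...=*****=::::----------:::::------...:-..
337   .. =*****=::::::::::::::::::-+*+---.......
346    . -*****+=:::::::::::::::::=****--.......
355    . -******+=::::::::::::::-=+******.......
364     .%**+****++=--:::::::--=+*********......
373     +@+*********+++====+++***********@......
382     .%**********++++++++++*******####+......
391      =#.................
[... 488 characters left out ...]
%%%%
278 ++=+*++*#%%%%%%#-::-===----::--=======+*%%%%%%#####%%
281 *#*+*#*+**#%%%%#-::::===================+*%%%++++++++
284 %%%%++*#++++***+::::::-=======--:::::::-=++#%%#**++++
287 %%%%%#++*+==+===::::::::-====---:::::::-=++++#%%%%%%#
290 %%%%%%#+==++====-:::::::::-====---::::-==++++++#%%%%%
293 %%%%%%%%#+==+==+=-::::::::::==++++===========++++#%%%
296 %%%%%%%%%%*+=++====-:::::::::-==++++==----::---=++*%%
299 %%%%%%%%%%%%*==+=====::::::::::-=+++=-----:::::-=+++*
302 %%%%%%%%%%%%%#+==+====-::::::::::==+=-----::::-=+++==
305 %%%%%%%%%%%%%%%#+=++====-:::::::::-=++==++=======--=+
308 %%%%%%%%%%%%%%%%%*==++====-:::::::::-=+++===--=++**++
311 %%%%%%%%%%%%%%%%%%*+=++=====-:::::::::---==+***++====
```

Call:
apply_moves(
  moves=[
    [[-0.13, -0.13, 4, 0, 0, 0, 0.3], [-0.13, -0.13, 7, 0, 0, 0, 0.3], [-0.13, -0.13, 8.8, 0, 0, 0, 0.3], [-0.13, -0.13, 9.7, 0, 0, 0, 0.3], [-0.13, -0.13, 9.75, 0, 0, 0, 0.3]],
  ],
)

```text
time_s: 28.4
eef_pos: [0.4164, -0.1681, 0.0491]
eef_rot: [0.001, 0.853, 0.523, -0.001]
wrist_force: [0.3, -0.3, -0.6]
opening: 0.618
```

Call:
apply_moves(
  moves=[
    [[-0.4, 0, 0, 0, 0, 0, 0.3], [-0.7, 0, 0, 0, 0, 0, 0.3], [-0.9, 0, 0, 0, 0, 0, 0.3], [-0.9, 0, 0, 0, 0, 0, 0.3]],
  ],
)

```text
time_s: 28.8
eef_pos: [0.4129, -0.1772, 0.0503]
eef_rot: [0.002, 0.853, 0.522, 0.0]
wrist_force: [1.4, 1.4, -0.1]
opening: 0.621
```

```bash
python3 - <<'E'
from h import *
P,R,o=pose();print(P,tr(P),o['wrist_force'],o['opening']);c,im=shot('wrist','w16');asc(im,220,220,420,400,12)
E
```

```text
[ 0.41285591 -0.17723012  0.05029584] [60.6  0. ] [ 1.44588025  1.44178949 -0.10621378] 0.621419642438629
220 ***++=********************+#%@@@@
232 ***++=********************+#@@@@@
244 #***++=------------------+*#@@@@@
256 %***+=------::::::::::::::=#@@@@@
268 @**+--:::::::::::::::::::::=@@@@@
280 @#+-------------------------=%@@@
292 ==-----------=====------=+----==#
304 :-::==+=+==+++++=--------=--:---:
316 --..+++++-:----------::-----..--:
328 .:..++++=::::------::::-----..:..
340   . +++++::::::::::::::=*+-:.....
352   . =++++=::::::::::::=****=.....
364    :+++++++=--:::::-=+******-....
376    :++++++++++++++++++*****#-....
388     =:::::::--====--:::::::+    .
```

Call:
apply_moves(
  moves=[
    [[0, 0, 0, 0, 0, 0, 0.9], [0, 0, 0, 0, 0, 0, 0.9], [0, 0, -0.2, 0, 0, 0, 0.9], [0, 0, -5, 0, 0, 0, 1], [0, 0, -10, 0, 0, 0, 1], [0, 0, -15, 0, 0, 0, 1], [0, 0, -18, 0, 0, 0, 1]],
  ],
)

```text
time_s: 29.55
eef_pos: [0.4131, -0.177, 0.234]
eef_rot: [0.004, 0.853, 0.522, 0.001]
wrist_force: [0.8, -0.2, -0.1]
opening: 1.004
```

```bash
python3 - <<'E'
from h import *
c=np.load('w1c.npy',allow_pickle=True).item()
print(onz(c,66,93,.096))
print(to([.54,.10,.25],np.radians(-15)))
E
```

```text
[0.56758195 0.13474433 0.096     ]
(array([30.44, -1.27, -1.71]), array([ 0.008,  0.004, -0.21 ]), 'unwrapped rz', np.float64(-0.211), 'P', array([ 0.4131, -0.177 ,  0.234 ]))
```

Call:
apply_moves(
  moves=[
    [[33.8, -0.2, -1.7, 0.008, 0.004, -0.21, 1], [33.8, -0.2, -1.7, 0.008, 0.004, -0.21, 1], [33.8, -0.2, -1.7, 0.008, 0.004, -0.21, 1], [33.8, -0.2, -1.7, 0.008, 0.004, -0.21, 1], [33.8, -0.2, -1.7, 0.008, 0.004, -0.21, 1], [33.8, -0.2, -1.7, 0.008, 0.004, -0.21, 1], [33.8, -0.2, -1.7, 0.008, 0.004, -0.21, 1], [33.8, -0.2, -1.7, 0.008, 0.004, -0.21, 1]],
  ],
)

```text
time_s: 30.35
eef_pos: [0.5651, 0.1298, 0.2463]
eef_rot: [-0.003, 0.792, 0.611, 0.0]
wrist_force: [-0.7, -0.6, -0.3]
opening: 0.998
```

```bash
python3 - <<'E'
from h import *
P=pose()[0];c,im=shot('wrist','w17');np.save('w17c.npy',c,allow_pickle=True);print(P)
u,v=proj(c,[.567,.133,.096]).astype(int);print(u,v)
g=im.max(2)
m=(g<50).astype(np.uint8)
a=cv2.resize(im[v-80:v+100,u-100:u+100],(800,720)[0:2],interpolation=cv2.INTER_CUBIC)
a=cv2.convertScaleAbs(a,alpha=4);a=cv2.resize(a,(660,594));cv2.imwrite('pics/w17z.png',a)
E
```

```text
[0.56507564 0.12983501 0.24626056]
317 227
```

View pics/w17z.png

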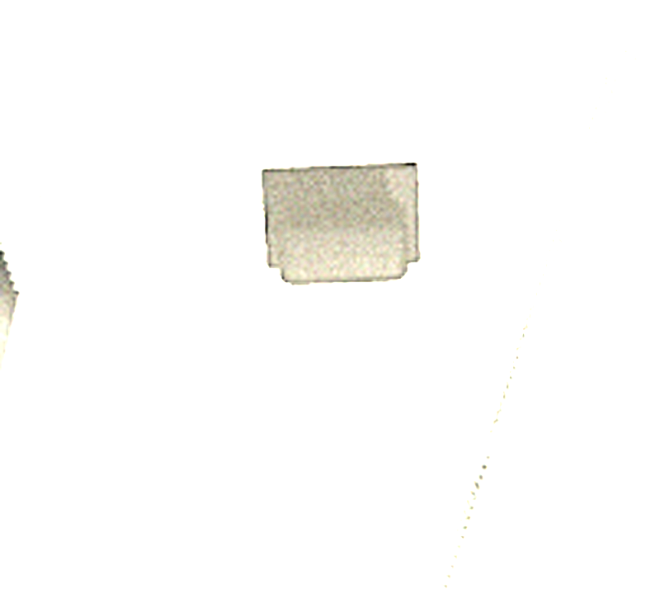

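The silhouette shows the head's far edge from (263,170) to (417,164). The tab-top edge runs from (283,281) to (405,277), all in crop pixels.

```bash
python3 - <<'E'
from h import *
c=np.load('w17c.npy',allow_pickle=True).item()
q=lambda a:(a[0]/3.3+216.9,a[1]/3.3+146.9)
A,B=[onz(c,*q(a),.096)[:2]*1000 for a in [(283,282),(405,278)]]
print('tab edge',A,B,np.hypot(*(A-B)),np.degrees(np.arctan2(*(B-A)[::-1])))
for z in(.05,.057):
    C,D=[onz(c,*q(a),z)[:2]*1000 for a in [(263,169),(417,163)]]
    E=(B-A)/np.hypot(*(B-A));n=np.array([-E[1],E[0]])
    print(z,np.hypot(*(C-D)),np.degrees(np.arctan2(*(D-C)[::-1])),'dist',((C+D)/2-(A+B)/2)@n,((C+D)/2-(A+B)/2)@E)
C,D=[onz(c,*q(a),.057)[:2]*1000 for a in [(268,267),(419,262)]];print('head near',np.hypot(*(C-D)),((C+D)/2-(A+B)/2)@n)
print('ctr',(A+B)/2+8*n)
E
```

```text
tab edge [554.24873833 132.48473216] [583.48015912 125.90266136] 29.96330450526113 -12.689713373827171
0.05 43.04915554540835 -12.415958100685852 dist 21.799359980968525 -0.04886472983902175
0.057 42.107566617968054 -12.415958100685884 dist 22.7487686907371 -0.05502189429526682
head near 42.21312297786615 -4.826952768417366
ctr [570.62181719 136.99828875]
```

```bash
python3 - <<'E'
from h import *
print(to([.5706,.137,.079],np.radians(-12.6)))
E
```

```text
(array([ 1.02,  0.48, 16.69]), array([-0.005, -0.002, -0.038]), 'unwrapped rz', np.float64(-0.038), 'P', array([0.5642, 0.1278, 0.2459]))
```

Call:
apply_moves(
  moves=[
    [[1, 0.5, 5, 0, 0, -0.038, 1], [1, 0.5, 10, 0, 0, -0.038, 1], [1, 0.5, 14, 0, 0, -0.038, 1], [1, 0.5, 16.7, 0, 0, -0.038, 1], [1, 0.5, 16.7, 0, 0, -0.038, 0.1], [1, 0.5, 16.7, 0, 0, -0.038, 0.1], [1, 0.5, 16.7, 0, 0, -0.038, 0.1], [1, 0.5, 16.7, 0, 0, -0.038, 0.1]],
  ],
)

```text
time_s: 31.2
eef_pos: [0.5724, 0.1344, 0.0816]
eef_rot: [-0.001, 0.782, 0.624, 0.001]
wrist_force: [0.9, -1.4, 4.6]
opening: 0.368
```

Call:
apply_moves(
  moves=[
    [[0, 0, 0, 0, 0, 0, 0.1], [0, 0, 0, 0, 0, 0, 0.1]],
  ],
)

```text
time_s: 31.4
eef_pos: [0.5725, 0.1345, 0.0816]
eef_rot: [-0.001, 0.782, 0.624, 0.001]
wrist_force: [-0.5, -0.9, 6.6]
opening: 0.364
```

```bash
python3 - <<'E'
from h import *
P,R,o=pose();print(P,o['wrist_force'],o['opening'])
print(R.as_matrix().round(3))
print(to(tray(95,0,.19),TY+np.pi/2))
E
```

```text
[0.57247254 0.13446034 0.08163469] [-0.53590847 -0.87553639  6.56034274] 0.3644698657456453
[[ 0.222  0.975  0.   ]
 [ 0.975 -0.222  0.003]
 [ 0.003 -0.001 -1.   ]]
(array([-30.56,  -7.8 , -10.92]), array([-0.001, -0.003,  0.247]), 'unwrapped rz', np.float64(0.249), 'P', array([0.5725, 0.1345, 0.0816]))
```

Call:
apply_moves(
  moves=[
    [[0, 0, -5, 0, 0, 0, 0.1], [0, 0, -10.9, 0, 0, 0, 0.1], [-4, -1, -10.9, 0, 0, 0.03, 0.1], [-8, -2, -10.9, 0, 0, 0.06, 0.1], [-12, -3, -10.9, 0, 0, 0.1, 0.1], [-16, -4, -10.9, 0, 0, 0.13, 0.1], [-20, -5, -10.9, 0, 0, 0.17, 0.1], [-24, -6, -10.9, 0, 0, 0.2, 0.1]],
  ],
)

```text
time_s: 32.2
eef_pos: [0.4586, -0.0876, 0.1887]
eef_rot: [-0.002, 0.84, 0.542, -0.0]
wrist_force: [-0.2, -0.1, -1.0]
opening: 0.367
```

```bash
python3 - <<'E'
from h import *
print(to(tray(94.5,0,.16),TY+np.pi/2),get_obs()['opening'])
E
```

```text
(array([-6.66, -0.3 ,  2.86]), array([-0.004, -0.001,  0.046]), 'unwrapped rz', np.float64(0.047), 'P', array([ 0.4586, -0.0876,  0.1887])) 0.36745394069688797
```

Call:
apply_moves(
  moves=[
    [[-3, -0.1, 0, 0, 0, 0.03, 0.1], [-5, -0.2, 1, 0, 0, 0.047, 0.1], [-6.4, -0.3, 2, 0, 0, 0.047, 0.1], [-6.7, -0.3, 2.8, 0, 0, 0.047, 0.1], [-6.7, -0.3, 2.8, 0, 0, 0.047, 0.1], [-6.7, -0.3, 2.8, 0, 0, 0.047, 0.1]],
  ],
)

```text
time_s: 32.8
eef_pos: [0.4292, -0.1456, 0.16]
eef_rot: [-0.003, 0.852, 0.523, -0.001]
wrist_force: [0.5, -0.6, -1.2]
opening: 0.371
```

```bash
python3 - <<'E'
from h import *
P,R,o=pose();print(to(tray(94.5,0,.16),TY+np.pi/2),tr(P))
c2,im2=shot('side','d18');c,im=shot('scene','s18')
u,v=map(int,proj(c,tray(75,0,.07)));a=cv2.resize(im[v-40:v+40,u-45:u+35],(400,400),interpolation=cv2.INTER_CUBIC)
u,v=map(int,proj(c2,tray(75,0,.07)));b=cv2.resize(im2[v-40:v+40,u-40:u+40],(400,400),interpolation=cv2.INTER_CUBIC)
cv2.imwrite('pics/m18.png',cv2.convertScaleAbs(np.hstack([a,b]),alpha=1.3))
c,im=shot('wrist','w18');asc(im,200,180,440,400,9)
E
```

```text
(array([-0.17, -0.02,  0.  ]), array([-0.005, -0.001,  0.001]), 'unwrapped rz', np.float64(0.001), 'P', array([ 0.4292, -0.1456,  0.16  ])) [96.2 -0.2]
180 @@@@@@@@@%###################%@@@@@@@@@@@@@@@@@@@@@@@
189 @@@@@@@@@@@%###################%@@@@@@@@@@@@@@@@@@@@@
198 @@@@@@@@@@@@@%*=*#*++***#*####*+*%@%*@@@@@@@@@@@@@@@@
207 @@@@@@@@@@@@@@@%%#**+#*##*#####*#%@@@@@@@@@@@@@@@@@@@
216 @@@@@@@@@@@@@%@@@############%@@@@@@@@@@@@@@@@@@@@@@@
225 @@@@@@@@@@@@@%#***###########%@@@@@%@@@@@@@@@@@@@%%@@
234 @@@@@@@@@@@@@%#**+####*##*####%@@@%@@@@@@@@@@@@%#####
243 @@@@@@@@@@@@@@##*=+++===========+*#@@@@@@@@@@@@%#####
252 @@@@@@@@@@@@@@#==-------:::::::::::=@@@@@@@@@@@@@%###
261 @@@@@@@@@@@@@@*---::::::.......:::::@@@@@@@@@@@@@@%##
270 @@@@@@@@@@@@@@*:::.................:@@@@@@@@@@@@@@@@#
279 @@@@@@@@@@@@@@==:..................-=+@@@@@@@@@@@@@@@
288 @@@@@@@@@@*=-==-...................:===-+%@@@@@@@@@@@
297 @@@@@@@@@-..---:....................-==:::#@@@@@@@@@@
306 @@@@@@@@-..----........     .........---:.:######@@@@
315 @@@@@#=:....:=:...........  .........=-:....-=*####%@
324 @@@@+.........:.........     ........:.........*####*
333 ::. ......................    ...................::::
342        ..............................................
351           .  ...-++++-::::::::-***%..................
360               :.++***+=-::::-=****%=..............:..
369               #+*+******++++******%@%=...............
378               @**+*****++++++*****@@@+...............
387 .             ......::::::::::::.............     ...
```

View pics/m18.png

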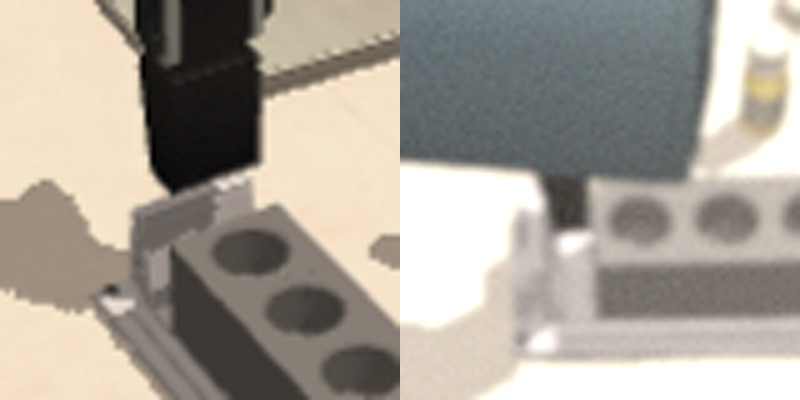

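Call:
apply_moves(
  moves=[
    [[-0.2, 0, 0, 0, 0, 0, 0.1], [-0.2, 0, 1.5, 0, 0, 0, 0.1], [-0.24, 0, 2.5, 0, 0, 0, 0.1], [-0.24, 0, 3.2, 0, 0, 0, 0.1], [-0.24, 0, 3.2, 0, 0, 0, 0.1]],
  ],
)

```text
time_s: 33.45
eef_pos: [0.4269, -0.1476, 0.1266]
eef_rot: [-0.004, 0.853, 0.523, -0.001]
wrist_force: [0.5, -0.3, -1.4]
opening: 0.367
```

```bash
python3 - <<'E'
from h import *
P,R,o=pose();print(P,tr(P),o['wrist_force'],np.array(o['wrist_force'])[:2]@EX)
E
```

```text
[ 0.42693631 -0.14761903  0.12664279] [93.3  0.9] [ 0.52069081 -0.3145864  -1.37416758] -0.04390985461261369
```

Call:
apply_moves(
  moves=[
    [[0, 0.09, 0.5, 0, 0, 0, 0.1], [-0.05, 0.09, 1, 0, 0, 0, 0.1], [-0.1, 0.09, 1.5, 0, 0, 0, 0.1], [-0.1, 0.09, 1.5, 0, 0, 0, 0.1]],
  ],
)

```text
time_s: 33.85
eef_pos: [0.4275, -0.1492, 0.112]
eef_rot: [-0.003, 0.853, 0.523, -0.001]
wrist_force: [1.7, 0.2, -1.2]
opening: 0.365
```

```bash
python3 - <<'E'
from h import *
P,R,o=pose();print(P,tr(P),o['wrist_force'],np.array(o['wrist_force'])[:2]@EX)
E
```

```text
[ 0.42754216 -0.14916812  0.11204139] [92.2 -0.3] [ 1.69907737  0.1618848  -1.1914231 ] 0.9156053973121243
```

Call:
apply_moves(
  moves=[
    [[-0.06, 0, 0.4, 0, 0, 0, 0.1], [-0.14, 0, 0.8, 0, 0, 0, 0.1], [-0.22, 0, 1.2, 0, 0, 0, 0.1], [-0.22, 0, 1.2, 0, 0, 0, 0.1]],
  ],
)

```text
time_s: 34.25
eef_pos: [0.427, -0.1506, 0.1003]
eef_rot: [-0.003, 0.853, 0.522, -0.0]
wrist_force: [1.8, 4.4, -2.3]
opening: 0.366
```

```bash
python3 - <<'E'
from h import *
P,R,o=pose();print(P,tr(P),o['wrist_force'],np.array(o['wrist_force'])[:2]@EX)
E
```

```text
[ 0.42704424 -0.15064926  0.10028066] [90.7 -0.5] [ 1.75165027  4.37379429 -2.32511369] 4.6923118233815515
```

Call:
apply_moves(
  moves=[
    [[-0.08, 0, 0.4, 0, 0, 0, 0.1], [-0.15, 0, 0.8, 0, 0, 0, 0.1], [-0.2, 0, 1.1, 0, 0, 0, 0.1], [-0.22, 0, 1.25, 0, 0, 0, 0.1], [-0.22, 0, 1.25, 0, 0, 0, 0.1]],
  ],
)

```text
time_s: 34.75
eef_pos: [0.4267, -0.1523, 0.0896]
eef_rot: [-0.003, 0.853, 0.522, 0.0]
wrist_force: [-1.2, 10.4, 17.1]
opening: 0.361
```

```bash
python3 - <<'E'
from h import *
P,R,o=pose();print(P,tr(P),o['wrist_force'],np.array(o['wrist_force'])[:2]@EX,o['opening'])
E
```

```text
[ 0.42674782 -0.15226626  0.08963926] [89.1 -1. ] [-1.22113464 10.35576598 17.11042902] 8.67267152324604 0.36130693716530304
```

Call:
apply_moves(
  moves=[
    [[0, 0, 0.1, 0, 0, 0, 0.1], [0, 0, 0.2, 0, 0, 0, 0.1], [0, 0, 0.2, 0, 0, 0, 0.1]],
  ],
)

```text
time_s: 35.05
eef_pos: [0.4269, -0.1523, 0.0895]
eef_rot: [-0.003, 0.853, 0.523, -0.0]
wrist_force: [-7.9, 14.4, 39.0]
opening: 0.366
```

Call:
apply_moves(
  moves=[
    [[0, 0, 0.15, 0, 0, 0, 0.1], [0, 0, 0.15, 0, 0, 0, 0.1]],
  ],
)

```text
time_s: 35.25
eef_pos: [0.427, -0.1524, 0.0894]
eef_rot: [-0.003, 0.852, 0.523, -0.0]
wrist_force: [-14.0, 18.3, 57.5]
opening: 0.365
```

```bash
python3 - <<'E'
from h import *
P,R,o=pose();print(P,tr(P),o['wrist_force'],np.array(o['wrist_force'])[:2]@EX,o['opening'])
E
```

```text
[ 0.42700063 -0.15237112  0.08943125] [89.1 -1.3] [-14.00433328  18.34698726  57.48734378] 9.989451086807346 0.36532408011313566
```

Call:
apply_moves(
  moves=[
    [[0, 0, -0.3, 0, 0, 0, 0.1], [0, 0, -0.3, 0, 0, 0, 0.1], [0, 0, -0.3, 0, 0, 0, 0.7], [0, 0, -0.3, 0, 0, 0, 0.8], [0, 0, -3, 0, 0, 0, 0.8], [0, 0, -8, 0, 0, 0, 0.8], [0, 0, -13, 0, 0, 0, 0.8], [0, 0, -17, 0, 0, 0, 0.8]],
  ],
)

```text
time_s: 36.05
eef_pos: [0.4267, -0.1544, 0.2573]
eef_rot: [-0.002, 0.853, 0.522, -0.001]
wrist_force: [1.0, -0.0, -0.5]
opening: 0.798
```

```bash
python3 - <<'E'
from h import *
print(to([.38,-.175,.26],TY))
E
```

```text
(array([-3.95, -3.23, -0.26]), array([-0.003, -0.003, -1.571]), 'unwrapped rz', np.float64(-1.571), 'P', array([ 0.4267, -0.1544,  0.2573]))
```

```bash
python3 - <<'E'
from h import *
print(to(tray(-45,-30,.28),TY+np.pi/2))
E
```

```text
(array([-13.21,   2.8 ,  -2.28]), array([-0.004, -0.   , -0.   ]), 'unwrapped rz', np.float64(-0.0), 'P', array([ 0.4267, -0.1544,  0.2573]))
```

Call:
apply_moves(
  moves=[
    [[-13.2, 2.8, -2.3, 0, 0, 0, 1], [-13.2, 2.8, -2.3, 0, 0, 0, 1], [-13.2, 2.8, -2.3, 0, 0, 0, 1], [-13.2, 2.8, -2.3, 0, 0, 0, 1], [-13.2, 2.8, -2.3, 0, 0, 0, 1], [-13.2, 2.8, -2.3, 0, 0, 0, 1]],
  ],
)

```text
time_s: 36.65
eef_pos: [0.3916, -0.2833, 0.2767]
eef_rot: [-0.003, 0.852, 0.523, -0.001]
wrist_force: [-0.8, 0.6, -0.4]
opening: 1.0
```

```bash
python3 - <<'E'
from h import *
P=pose()[0];print(P,tr(P));c,im=shot('wrist','w20');np.save('w20c.npy',c,allow_pickle=True)
for n,X in [('d',tray(-75.5,0,.058)),('b3',tray(-31.5,0,.058)),('b2',tray(12.5,0,.058)),('b1',tray(56.5,0,.058)),('wtop',tray(90.5,0,.104)),('v1',[.5135,-.2352,.07]),('v2',[.4765,-.2928,.07]),('v3',[.4412,-.3513,.07])]: print(n,proj(c,X).round(1))
cv2.imwrite('pics/w20z.png',cv2.resize(im[0:360,220:520],(500,600),interpolation=cv2.INTER_CUBIC))
E
```

```text
[ 0.39158437 -0.28332252  0.27668894] [-43.6 -29.2]
d [288.8 246.5]
b3 [288.  203.8]
b2 [287.1 158.2]
b1 [286.1 109.3]
wtop [279.7  55.8]
v1 [415.  110.1]
v2 [402.2 187.1]
v3 [392.8 256.1]
```

View pics/w20z.png

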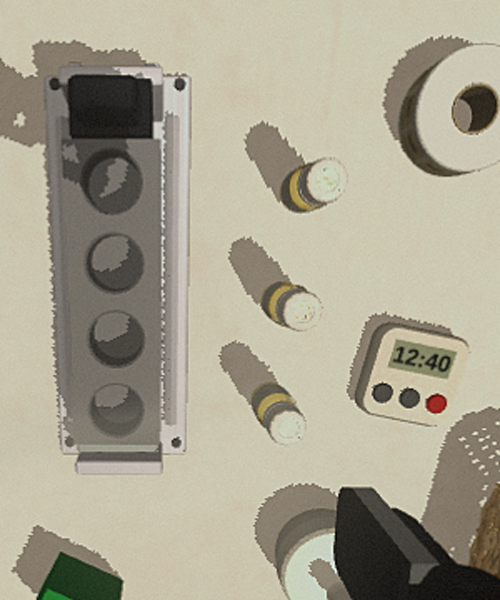

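The view shows the row closed up, wedge home against the cheek at (110,105), and wells at (112,181), (115,263), (117,338) and (117,409). The caps are at (325,180), (302,311) and (288,426). The timer, roll and other items look undisturbed.

```bash
python3 - <<'E'
from h import *
c=np.load('w20c.npy',allow_pickle=True).item();im=cv2.imread('pics/w20.png')
q=lambda x,y:(x/1.6667+219.7,y/1.6667-.2)
for n,p in [('b1',(112,181)),('b2',(115,263)),('b3',(117,338)),('d',(117,409))]:
    X=onz(c,*q(*p),.058);print(n,X.round(4),tr(X))
hsv=cv2.cvtColor(im,cv2.COLOR_BGR2HSV)
# rect of joint block tops
rects(c,topmask(im,85,135),.058,500,(245,60,325,280))
for n,p in [('v1',(325,180)),('v2',(302,311)),('v3',(288,426))]:
    u,v=map(int,q(*p));m=((hsv[...,2]>185)&(hsv[...,1]<45)).astype(np.uint8)
    X=onz(c,*q(*p),.07);print(n,X.round(4),tr(X),hsv[v,u]);
g=cv2.medianBlur(cv2.cvtColor(im,cv2.COLOR_BGR2GRAY),3)
for (x0,y0,x1,y1) in [(255,80,325,275),(370,85,440,275)]:
    C=cv2.HoughCircles(cv2.resize(g[y0:y1,x0:x1],None,fx=3,fy=3,interpolation=cv2.INTER_CUBIC),cv2.HOUGH_GRADIENT,1.5,70,param1=120,param2=22,minRadius=30,maxRadius=62)
    if C is not None:
        for a,b,r in C[0]: 
            z=.058 if x0<300 else .07;X=onz(c,a/3+x0-.33,b/3+y0-.33,z);print((a/3+x0).round(1),(b/3+y0).round(1),(r/3).round(1),X.round(4),tr(X))
print(to([.5135,-.2355,.13],TY+np.pi/2))
E
```

```text
b1 [ 0.4121 -0.1805  0.058 ] [57.3 -0.8]
b2 [ 0.3927 -0.2203  0.058 ] [13.1 -1.6]
b3 [ 0.3734 -0.2591  0.058 ] [-30.3  -1.9]
d [ 0.3527 -0.2978  0.058 ] [-74.1  -1.1]
  px 283.3 175.8 ctr 382.1 -228.9 wh 194.3 63.5 ang 63.1 centroid [ 0.38  -0.233]
v1 [ 0.514  -0.2333  0.07  ] [  56.5 -115.5] [ 52  80 214]
v2 [ 0.4756 -0.2916  0.07  ] [ -12.9 -107.8] [ 34  29 210]
v3 [ 0.4412 -0.3505  0.07  ] [ -80.9 -103.9] [ 40  26 209]
289.2 155.8 14.0 [ 0.3939 -0.2186  0.058 ] [15.1 -1.8]
287.8 112.8 16.1 [ 0.4108 -0.1838  0.058 ] [53.8 -1.2]
299.2 255.2 15.9 [ 0.3562 -0.3112  0.058 ] [-84.5 -10.2]
395.2 184.2 13.8 [ 0.4716 -0.2869  0.07  ] [ -10.5 -102.1]
416.8 108.8 12.7 [ 0.5151 -0.2345  0.07  ] [  56.  -117.1]
387.8 249.8 14.0 [ 0.4393 -0.3425  0.07  ] [-74.8 -98.5]
386.8 99.2 13.6 [ 0.4946 -0.2151  0.07  ] [ 63.9 -90. ]
(array([ 9.73,  8.8 , 14.64]), array([-0.007, -0.002,  0.001]), 'unwrapped rz', np.float64(0.001), 'P', array([ 0.3917, -0.2831,  0.2768]))
```

Call:
apply_moves(
  moves=[
    [[9.9, 8.8, 6, 0, 0, 0, 0.65], [9.9, 8.8, 10, 0, 0, 0, 0.65], [9.9, 8.8, 14, 0, 0, 0, 0.65], [9.9, 8.8, 14, 0, 0, 0, 0.65], [9.9, 8.8, 14, 0, 0, 0, 0.65], [9.9, 8.8, 14, 0, 0, 0, 0.65]],
  ],
)

```text
time_s: 37.3
eef_pos: [0.514, -0.2336, 0.1357]
eef_rot: [-0.004, 0.852, 0.524, -0.002]
wrist_force: [-0.5, -0.1, 1.2]
opening: 0.651
```

```bash
python3 - <<'E'
from h import *
print(to([.5138,-.2342,.049],TY+np.pi/2))
c,im=shot('wrist','w21');print(proj(c,[.5138,-.2342,.07]))
asc(im,240,200,400,360,6)
E
```

```text
(array([-0.08,  0.09,  8.67]), array([-0.009, -0.001,  0.003]), 'unwrapped rz', np.float64(0.003), 'P', array([ 0.514 , -0.2336,  0.1357]))
[316.61677891 267.46346975]
200 @@@@@@@@@@@************#%@@@@@@@@@@@@@@@@@@@@@@@@@@@@
206 @@@@@@@@@@@@#************#%@@@@@@@@@@@@@@@@@@@@@@@@@@
212 @@@@@@@@@@@@@@#************#@@@@@@@@@@@@@@@@@@@@@@@@@
218 @@@@@@@@@@@@@@@%********++++*@@@@@@@@@@@@@@@@@@@@@@@@
224 @@@@@@@@@@@@@@@@%*****========*@@@@@@@@@@@@@@@@@@@@@@
230 @@@@@@@@@@@@@@@@@@%**=*######*++@@@@@@@@@@@@@@@@@@@@@
236 @@@@@@@@@@@@@@@@@@@@+*#******####@@@@@@@@@@@@@@@@@@@@
242 @@@@@@@@@@@@@@@@@@@@+**********#%@@@@@@@@@@@@@@@@@@@@
248 @@@@@@@@@@@@@@@@@@@@*#%@@@@@@@%*#@@@@@@@@@@@@@@@@@@@@
254 @@@@@@@@@@@@@@@@@@@@#@@@@@@@@@@@#@@@@@@@@@@@@@@@@@@@@
260 @@@@@@@@@@@@@@@@@@@@%@@@@@@@@@@@@@@@@@@@@@@@@@@@@@@@@
266 @@@@@@@@@@@%%%@@@@@@@@@@@@@@@@@@@@@@@@@@@@@@@@@@@@@@@
272 @@@@@@@@%*****##@@@@@@@@@@@@@@@@@@@@@@@@@@@@@@@@@@@@@
278 ##*#@@@@#*********@@@@@@@@@@@@@@@@@@@@@@@@@@@@@######
284 -..:@@@@%***********%@@@@@@@@@@@@@@@@@@@@@@@@@@:::-==
290 ...:@@@@@@************#@@@@@@@@@@@@@@@@@@@@@@@%::::--
296 ....@@@@@@@#***********##@@@@@@@@@@@@@@@@@@@@@%:::::-
302 ....%@@@@@@@%*******+++++*@@@@@@@@@@@@@@@@@@@@#::::::
308 ....#@@@@@@@@@%***+==+***++%@@@@@@@@@@@@@@@@@@+::::::
314 ....*@@@@@@@@@@@#===+****+==@@@@@@@@@@@@@@@@@@+::::::
320 ....#@@@@@@@@@@@@-=+*####*==%@@@@@@@@@@@@@@@@@*::::::
326 ...:@@@@@@@@@@@@*=*#######*-%@@@@@@@@@@@@@@@@@@:::::.
332 ...%@@@@@@@@@@@@+=++*+****+=%@@@@@@@@@@@@@@@@@#=.:...
338 . +@@@@@@@@@@@@@+=+++++++++=@@@@@@@@@@@@@@@@@%**-....
344  -@@@@@@%####%@@*+==++====+*@@@@@@@@@@@@@@@@@***=:...
350 .@@@@@@#********++*#%%##*+=*@@@@@@@@@@@@@@@@#**===...
```

Call:
apply_moves(
  moves=[
    [[-0.08, 0.1, 4, -0.009, 0, 0, 0.65], [-0.08, 0.1, 7, -0.009, 0, 0, 0.65], [-0.08, 0.1, 8.7, -0.009, 0, 0, 0.65], [-0.08, 0.1, 8.7, -0.009, 0, 0, 0.65], [-0.08, 0.1, 8.7, -0.009, 0, 0, 0.1], [-0.08, 0.1, 8.7, -0.009, 0, 0, 0.1], [-0.08, 0.1, 8.7, -0.009, 0, 0, 0.1], [-0.08, 0.1, 8.7, -0.009, 0, 0, 0.1]],
  ],
)

```text
time_s: 38.15
eef_pos: [0.516, -0.2376, 0.0529]
eef_rot: [0.003, 0.853, 0.523, 0.002]
wrist_force: [-3.3, 0.9, 7.8]
opening: 0.288
```

```bash
python3 - <<'E'
from h import *
P,R,o=pose();print(P,o['opening'],o['wrist_force']);print(to(tray(57.0,-1.3,.14),TY+np.pi/2))
c,im=shot('wrist','w22')
for z in(.07,): print(proj(c,[P[0],P[1],z]))
asc(im,260,220,380,380,5)
E
```

```text
[ 0.51597902 -0.2375941   0.05294357] 0.2877584706014993 [-3.29805981  0.8599746   7.77965236]
(array([  0.34, -11.73,  -8.8 ]), array([ 0.008, -0.   ,  0.   ]), 'unwrapped rz', np.float64(0.001), 'P', array([ 0.516 , -0.2376,  0.0529]))
[315.22926666 345.5221923 ]
220 *********************************@@@@@@@@@@@@@@@
225 ********************************%@@@@@@@@@@@@@@@
230 ******************************#%@@@@@@@@@@@@@@@@
235 *****************************%@@@@@@@@@@@@@@@@@@
240 **************************###@@@@@@@@@@@@@@@@@@@
245 *************************#####@@@@@@@@@@@@@@@@@@
250 ##**************+++++++++++*#@@@@@@@@@@@@@@@@@@@
255 ####%#*******+++============*@@@@@@@@@@@@@@@@@@@
260 %%#%@@%*****+=================%@@@@@@@@@@@@@@@@@
265 @@@@@@@@*#*+=======+++++++=====%@@@@@@@@@@@@@@@@
270 @@@@@@@@@@%-===+*###########*+-=@@@@@@@@@@@@@@@@
275 @@@@@@@@@@#==*#########%%%####*++@@@@@@@@@@@@@@@
280 @@@@#----:.=**##%%%%#######%##*#*%::----+@@@@@@@
285 @@@@-----..-**##*++++++++++++***%#.::----#@@@@@@
290 ---=----:..-+*++**++++===+++++++##.::----=====#@
295 ..:-----...-=+*+++++++=++=+====++#.
[... 161 characters left out ...]
.:------:::
315 ::-===....-+=+**#****************+=-...-==--::.:
320 ....==....-++*********************+=...-=:......
325 ....:-....-************************+:..--.......
330 ......::..-%@#*********************+-...........
335 ......::..:%@@#********************+:...........
340 ......::..=%@@@@*%%***************+=............
345 .......:..+*%@@@@@@@**#************:............
350 .......:..***#@@@@@@@@@%*##******%@+............
355 .......:.-*****#@@@@@@@@@@@%@@#@@@@@............
360 .......:.+********#%@@@@@@@@@@@@@@@@:...........
365   ....-..+++++++++++#@@@@@@@@@@@@@@@+.:.........
370      .*.-++=+++++++++*@@@@@@@@@@@@@@%:--........
375      -+=====+++++++==+#@@@@@@@@@@@@@@@@@........
```

Call:
apply_moves(
  moves=[
    [[0, 0, -3, 0, 0, 0, 0.1], [0, 0, -7, 0, 0, 0, 0.1], [0.1, -1.5, -8.8, 0.008, 0, 0, 0.1], [0.1, -4.5, -8.8, 0.008, 0, 0, 0.1], [0.1, -7.5, -8.8, 0.008, 0, 0, 0.1], [0.1, -10, -8.8, 0.008, 0, 0, 0.1], [0.1, -11.7, -8.8, 0.008, 0, 0, 0.1], [0.1, -11.7, -8.8, 0.008, 0, 0, 0.1]],
  ],
)

```text
time_s: 39.0
eef_pos: [0.4095, -0.1816, 0.1386]
eef_rot: [-0.002, 0.853, 0.523, -0.001]
wrist_force: [-0.4, -0.2, -0.4]
opening: 0.29
```

Call:
apply_moves(
  moves=[
    [[0, 0, 0, 0, 0, 0, 0.1], [0, 0, 0, 0, 0, 0, 0.1], [0, 0, 0, 0, 0, 0, 0.1]],
  ],
)

```text
time_s: 39.3
eef_pos: [0.4113, -0.1829, 0.138]
eef_rot: [-0.002, 0.853, 0.523, -0.001]
wrist_force: [-0.3, -0.7, 0.1]
opening: 0.293
```

```bash
python3 - <<'E'
from h import *
P,R,o=pose();print(P,tr(P),o['opening'],o['wrist_force']);print(to(tray(54.5,-1.3,.14),TY+np.pi/2))
c,im=shot('wrist','w23')
h=P[2]-.0529+.07
for d in(0,.002,.004): print(proj(c,[*(P[:2]+EX*d),h]))
hsv=cv2.cvtColor(im,cv2.COLOR_BGR2HSV)
asc(im,260,220,380,400,5)
c,s=shot('scene','s23');c2,s2=shot('side','d23')
for nm,cc,ii in (('scene',c,s),('side',c2,s2)):
    u,v=proj(cc,P-[0,0,.03]).astype(int);print(nm,u,v);asc(ii,u-20,v-20,u+25,v+35,2)
E
```

```text
[ 0.41130139 -0.18292725  0.13803476] [54.8 -1.2] 0.2929280413432324 [-0.28483163 -0.6879528   0.05641969]
(array([-0.03,  0.01, -0.2 ]), array([-0.003, -0.001,  0.   ]), 'unwrapped rz', np.float64(0.0), 'P', array([ 0.4113, -0.1829,  0.138 ]))
[314.67787661 345.60040984]
[314.67833949 340.41406449]
[314.67879716 335.18440427]
220 ****==--:...........................=+**#%@@@@@@
225 ****===---:.......................:=****%@@@@@@@
230 ****=====-------==+******+-=++**********%@@@@@@@
235 ****=======---=**********+---=+*********%@@@@@@@
240 #****++=====-+**********=-======*******#%@@@@@@@
245 ##******+==--+*****+++=========-=*****##%@@@@@@@
250 ##*******++==-===+=============-=******#%@@@@@@@
255 ##*********+=================---=+*****#%@@@@@@@
260 ##*********+==================--=******#%@@@@@@@
265 ##*********=========++++++====-=*******#%@@@@@@@
270 **********+===+**##########*+==-*******#%@@@@@@@
275 **********+==*###############*+==******#%@@@@@@@
280 ****+----:.=**##%%%%#########**+++::----+@@@@@@@
285 ***+=----..-***#*++++***++++++*+*+..:=---*@@@@@@
290 --:-----:..-+*++***++++++
[... 3163 characters left out ...]

258 +=--::::-=**##******++***############*#######
260 =-:::::::-+*##**+++++++**#######**++++++**###
262 =::::::::-=***++=======++*####*++========++*#
264 =-:::::::-=+*+===========+*###*+==========+*#
266 =::::::::--=+============+*###**++++++====+*#
268 =-::::::::-==+=+++++++++**######***++++++**##
270 =-::::::::-=++++++*****###############*######
272 =-::::::::-==++++****************************
274 +=::::::::-=======++++++=+++++===============
276 +=-:::::::-==================================
278 *+=-::::::--=================================
280 *+=--::::--==================================
282 **+==========================================
284 *****#####***********************************
```

Call:
apply_moves(
  moves=[
    [[-0.1, -0.06, 0, 0, 0, 0, 0.1], [-0.1, -0.06, 1.5, 0, 0, 0, 0.1], [-0.1, -0.06, 2.5, 0, 0, 0, 0.1], [-0.1, -0.06, 3.2, 0, 0, 0, 0.1], [-0.1, -0.06, 3.2, 0, 0, 0, 0.1]],
  ],
)

```text
time_s: 39.95
eef_pos: [0.4093, -0.1828, 0.1048]
eef_rot: [-0.002, 0.853, 0.522, -0.001]
wrist_force: [2.4, -0.7, -1.5]
opening: 0.289
```

```bash
python3 - <<'E'
from h import *
P,R,o=pose();f=np.array(o['wrist_force']);print(P,tr(P),f,f[:2]@EX,f[:2]@EY)
E
```

```text
[ 0.40932642 -0.18277117  0.104809  ] [54.   0.7] [ 2.40643231 -0.66534576 -1.50351618] 0.49966999524203104 -2.4462075415631985
```

Call:
apply_moves(
  moves=[
    [[0, 0.1, 0.5, 0, 0, 0, 0.1], [0, 0.12, 1, 0, 0, 0, 0.1], [0, 0.12, 1.5, 0, 0, 0, 0.1], [0, 0.12, 1.9, 0, 0, 0, 0.1], [0, 0.12, 1.9, 0, 0, 0, 0.1]],
  ],
)

```text
time_s: 40.45
eef_pos: [0.4099, -0.1829, 0.0859]
eef_rot: [-0.003, 0.853, 0.523, -0.001]
wrist_force: [0.1, 0.2, -0.6]
opening: 0.292
```

```bash
python3 - <<'E'
from h import *
P,R,o=pose();f=np.array(o['wrist_force']);print(P,tr(P),f,f[:2]@EX,f[:2]@EY)
E
```

```text
[ 0.40985482 -0.18289161  0.08590389] [54.1  0.1] [ 0.11156598  0.16367195 -0.56250676] 0.19648267447194673 -0.025100505338925362
```

Call:
apply_moves(
  moves=[
    [[0, 0, 0.08, 0, 0, 0, 0.1], [0, 0, 0.08, 0, 0, 0, 0.6], [0, 0, 0.08, 0, 0, 0, 0.6], [0, 0, -1, 0, 0, 0, 0.6], [0, 0, -4, 0, 0, 0, 0.65], [0, 0, -7, 0, 0, 0, 0.65]],
  ],
)

```text
time_s: 41.05
eef_pos: [0.4102, -0.1832, 0.1578]
eef_rot: [-0.003, 0.853, 0.523, -0.001]
wrist_force: [-0.0, -0.7, -0.3]
opening: 0.655
```

```bash
python3 - <<'E'
from h import *
print(to([.476,-.292,.14],TY+np.pi/2))
E
```

```text
(array([-6.71, 10.81,  1.71]), array([-0.006, -0.001,  0.   ]), 'unwrapped rz', np.float64(0.0), 'P', array([ 0.4102, -0.1832,  0.1578]))
```

Call:
apply_moves(
  moves=[
    [[-6.7, 10.8, 0, 0, 0, 0, 0.65], [-6.7, 10.8, 0, 0, 0, 0, 0.65], [-6.7, 10.8, 1.7, 0, 0, 0, 0.65], [-6.7, 10.8, 1.7, 0, 0, 0, 0.65], [-6.7, 10.8, 1.7, 0, 0, 0, 0.65]],
  ],
)

```text
time_s: 41.55
eef_pos: [0.476, -0.2921, 0.139]
eef_rot: [-0.003, 0.853, 0.522, -0.001]
wrist_force: [0.5, 0.5, 1.1]
opening: 0.652
```

```bash
python3 - <<'E'
from h import *
print(to([.4765,-.292,.046],TY+np.pi/2))
c,im=shot('wrist','w24');print(proj(c,[.476,-.292,.07]))
asc(im,250,220,390,310,6)
E
```

```text
(array([0.01, 0.09, 9.3 ]), array([-0.006, -0.002, -0.   ]), 'unwrapped rz', np.float64(-0.001), 'P', array([ 0.476 , -0.2921,  0.139 ]))
[316.07713724 264.36969772]
220 @@@@@@@@@@@#*****#*++++++#@@@@@@@@@@@@@@@@@@@@
226 @@@@@@@@@@@@%#***+=+*###*++@@@@@@@@@@@@@@@@@@@
232 @@@@@@@@@@@@@@%#++#%####%#++@@@@@@@@@@@@@@@@@@
238 @@@@@@@@@@@@@@@@****+**+**##@@@@@@@@@@@@@@@@@@
244 @@@@@@@@@@@@@@@%+**##%%##***%@@@@@@@@@@@@@@@@@
250 @@@@@@@@@@@@@@@@*%@@@@@@@@%*@@@@@@@@@@@@@@@@@@
256 @@@@@@@@@@@@@@@@%@@@@@@@@@@@@@@@@@@@@@@@@@@@@@
262 @@@@@@@@@@@@@@@@@@@@@@@@@@@@@@@@@@@@@@@@@@@@@@
268 @@@@@@@@%%%%@@@@@@@@@@@@@@@@@@@@@@@@@@@@@@@@@%
274 @@@@@@#*******%@@@@@@@@@@@@@@@@@@@@@@@@@@@@@@*
280 @@@@@@#********##@@@@@@@@@@@@@@@@@@@@@@@@@@%*+
286 +@@@@@#**********##@@@@@@@@@@@@@@@@@@@@@@@@=::
292 -@@@@@@%%**********#%@@@@@@@@@@@@@@@@@@@@@@:::
298 -@@@@@@@@@************@@@@@@@@@@@@@@@@@@@@@:::
304 :@@@@@@@@@@#*****++++++#@@@@@@@@@@@@@@@@@@%:::
```

Call:
apply_moves(
  moves=[
    [[0, 0.1, 4, -0.006, 0, 0, 0.65], [0, 0.1, 7.5, -0.006, 0, 0, 0.65], [0, 0.1, 9.3, -0.006, 0, 0, 0.65], [0, 0.1, 9.3, -0.006, 0, 0, 0.65], [0, 0.1, 9.3, -0.006, 0, 0, 0.1], [0, 0.1, 9.3, -0.006, 0, 0, 0.1], [0, 0.1, 9.3, -0.006, 0, 0, 0.1], [0, 0.1, 9.3, -0.006, 0, 0, 0.1]],
  ],
)

```text
time_s: 42.4
eef_pos: [0.4779, -0.293, 0.0484]
eef_rot: [0.002, 0.853, 0.523, 0.001]
wrist_force: [-1.4, 2.4, 7.0]
opening: 0.292
```

```bash
python3 - <<'E'
from h import *
P,R,o=pose();print(P,o['opening'],o['wrist_force']);print((np.array([.476,-.292])-P[:2])@EX)
print(to(tray(13-3,0,.14),TY+np.pi/2))
E
```

```text
[ 0.47790984 -0.2930279   0.04843016] 0.2918119786338639 [-1.43294204  2.41694735  7.01567741]
4.8818893547712485e-05
(array([  2.32, -11.01,  -9.2 ]), array([ 0.004, -0.   ,  0.   ]), 'unwrapped rz', np.float64(0.002), 'P', array([ 0.4779, -0.293 ,  0.0484]))
```

Call:
apply_moves(
  moves=[
    [[0, 0, -3, 0, 0, 0, 0.1], [0, 0, -7, 0, 0, 0, 0.1], [0.5, -1.5, -9.2, 0.004, 0, 0, 0.1], [1.3, -4.5, -9.2, 0.004, 0, 0, 0.1], [2, -7.5, -9.2, 0.004, 0, 0, 0.1], [2.4, -9.8, -9.2, 0.004, 0, 0, 0.1], [2.4, -11, -9.2, 0.004, 0, 0, 0.1], [2.4, -11, -9.2, 0.004, 0, 0, 0.1]],
  ],
)

```text
time_s: 43.2
eef_pos: [0.3893, -0.2209, 0.1388]
eef_rot: [-0.001, 0.853, 0.523, -0.0]
wrist_force: [0.0, -0.2, 0.2]
opening: 0.289
```

Call:
apply_moves(
  moves=[
    [[0, 0, 0, 0, 0, 0, 0.1], [0, 0, 0, 0, 0, 0, 0.1], [0, 0, 0, 0, 0, 0, 0.1]],
  ],
)

```text
time_s: 43.5
eef_pos: [0.3903, -0.2217, 0.1381]
eef_rot: [-0.001, 0.853, 0.522, -0.0]
wrist_force: [-0.8, -0.1, -0.1]
opening: 0.288
```

```bash
python3 - <<'E'
from h import *
P,R,o=pose();print(P,tr(P),o['opening'])
c,im=shot('wrist','w25')
h=P[2]-.0484+.07
for d in(0,.002,.004): print(proj(c,[*(P[:2]+EX*d),h]))
asc(im,260,220,380,400,5)
E
```

```text
[ 0.3902917  -0.22174321  0.13806868] [10.6 -0.1] 0.28838427949035744
[314.58320791 352.97478809]
[314.58217603 347.62276467]
[314.5811248 342.2244814]
220 #***+=======---------=**************#####%@@@@@@
225 #***+=========--------+*************#####%@@@@@@
230 ##**+========-=--=+********==+******#####%@@@@@@
235 ##**+=========-+**********+====+***######%@@@@@@
240 ##***=========**********++======+*#######%@@@@@@
245 ##*****+====-=*********+========-+*######%@@@@@@
250 ###******++=====++==============-=*######@@@@@@@
255 ###*********+=-===============---=**#####@@@@@@@
260 ###*********+=--===++++++==------=#*#####@@@@@@@
265 ###**********+=====+++++++++==--=****####@@@@@@@
270 *#***+******+======+******+++===*****####@@@@@@@
275 *#***+******======+*########*==-+*######%@@@@@@@
280 ****+====:.-====*#####%%%%%%#*===*::-====@@@@@@@
285 ***+====-:.-=+###%%%%%%%%%%%##*+-+..:====*@@@@@@
290 ---=-=-=:..-+**##%%%%%%%%%%###**=-...-========#@
295 :.:-----...-+***###***++****##**+=...:---=-:::::
300 ::-=---:...-+**+++*******++++++*+=:...-=-==-::::
305 .------....-=++**+++++++++++++++==:...:----
[... 257 characters left out ...]
-............
335 ......::..+*#########*****#######*+=............
340 ......::.:*%%#####******##*#######*+:...........
345 ......::.:#@@@%@@#**#####***#**#****:...........
350 ......::.:%@@@@@@@%#%#*******#******............
355 .......:.:%@@@@@@@@@@@%************+............
360 .......:.=*%@@@@@@@@@@@@***#******+*............
365 ......-::+**@@@@@@@@@@@@@@@@@@%%@***-.:.........
370   ....*:-***++#@@@@@@@@@@@@@@@@#****+::-........
375    . :+*****+-::=*#@@@@@@@@%*+::=*****%*........
380      =%*****+=::::::::::::::::::=*****%#........
385      #@******+-::::::::::::::::=+*****%@........
390      --:::--====-:::::::::::--====-:::-=........
395            ...................................
```

Call:
apply_moves(
  moves=[
    [[0.14, 0, 0, 0, 0, 0, 0.1], [0.14, 0, 1.5, 0, 0, 0, 0.1], [0.14, 0, 2.8, 0, 0, 0, 0.1], [0.14, 0, 3.8, 0, 0, 0, 0.1], [0.14, 0, 3.8, 0, 0, 0, 0.1]],
  ],
)

```text
time_s: 44.05
eef_pos: [0.3899, -0.2193, 0.0987]
eef_rot: [-0.002, 0.853, 0.523, -0.0]
wrist_force: [0.2, -0.0, 0.5]
opening: 0.292
```

```bash
python3 - <<'E'
from h import *
P,R,o=pose();f=np.array(o['wrist_force']);print(P,tr(P),f,f[:2]@EX,f[:2]@EY)
E
```

```text
[ 0.38985801 -0.21925176  0.09872242] [12.7  1.5] [ 0.22815767 -0.02324422  0.50591398] 0.08287065888338284 -0.21384262456678646
```

In the well with no side force. I seat and release it.

Call:
apply_moves(
  moves=[
    [[0, 0.1, 0.6, 0, 0, 0, 0.1], [0, 0.1, 1.2, 0, 0, 0, 0.1], [0, 0.1, 1.75, 0, 0, 0, 0.1], [0, 0.1, 1.75, 0, 0, 0, 0.1], [0, 0.1, 1.75, 0, 0, 0, 0.1]],
  ],
)

```text
time_s: 44.55
eef_pos: [0.391, -0.2201, 0.0823]
eef_rot: [-0.002, 0.853, 0.523, -0.0]
wrist_force: [-0.3, -0.3, -0.9]
opening: 0.292
```

Call:
apply_moves(
  moves=[
    [[0, 0, 0, 0, 0, 0, 0.6], [0, 0, 0, 0, 0, 0, 0.6], [0, 0, -1, 0, 0, 0, 0.6], [0, 0, -4, 0, 0, 0, 0.65], [0, 0, -7.5, 0, 0, 0, 0.65]],
  ],
)

```text
time_s: 45.05
eef_pos: [0.3905, -0.2196, 0.158]
eef_rot: [-0.003, 0.853, 0.523, -0.0]
wrist_force: [0.2, -0.8, 0.4]
opening: 0.648
```

```bash
python3 - <<'E'
from h import *
print(to([.4414,-.3508,.14],TY+np.pi/2))
E
```

```text
(array([-9.38, 10.5 ,  1.74]), array([-0.005, -0.002,  0.   ]), 'unwrapped rz', np.float64(0.0), 'P', array([ 0.3905, -0.2196,  0.158 ]))
```

Call:
apply_moves(
  moves=[
    [[-9.4, 10.5, 0, 0, 0, 0, 0.65], [-9.4, 10.5, 0, 0, 0, 0, 0.65], [-9.4, 10.5, 1.7, 0, 0, 0, 0.65], [-9.4, 10.5, 1.7, 0, 0, 0, 0.65], [-9.4, 10.5, 1.7, 0, 0, 0, 0.65]],
  ],
)

```text
time_s: 45.55
eef_pos: [0.4417, -0.3519, 0.1395]
eef_rot: [-0.002, 0.853, 0.522, -0.0]
wrist_force: [-0.1, 0.3, 0.3]
opening: 0.65
```

```bash
python3 - <<'E'
from h import *
print(to([.4414,-.3508,.046],TY+np.pi/2))
c,im=shot('wrist','w26');print(proj(c,[.4414,-.3508,.07]))
asc(im,250,220,390,310,6)
E
```

```text
(array([ 0.06, -0.03,  9.35]), array([-0.004, -0.002, -0.001]), 'unwrapped rz', np.float64(-0.001), 'P', array([ 0.4417, -0.3519,  0.1395]))
[314.78671448 262.90454184]
220 @@@@@@@@@@@#*******+++++#@@@@@@@@@@@@@@@@@@@@%
226 @@@@@@@@@@@@%****==+++++==#@@@@@@@@@@@@@@@@@@#
232 @@@@@@@@@@@@@@%*+*#####%#*+%@@@@@@@@@@@@@@@@@@
238 @@@@@@@@@@@@@@@#*#**+++**##%@@@@@@@@@@@@@@@@@@
244 @@@@@@@@@@@@@@@****#####**##@@@@@@@@@@@@@@@@@@
250 @@@@@@@@@@@@@@@##@@@@@@@@@*#@@@@@@@@@@@@@@@@@@
256 @@@@@@@@@@@@@@@%@@@@@@@@@@@#@@@@@@@@@@@@@@@@@@
262 @@@@@@@@@@@@@@@%@@@@@@@@@@@@@@@@@@@@@@@@@@@@@@
268 @@@@@@@@@@@@@@@@@@@@@@@@@@@@@@@@@@@@@@@@@@@@@@
274 @@@@@@@@@@@@@@@@@@@@@@@@@@@@@@@@@@@@@@@@@@@@@@
280 @@@@@@@@@@@@@@@@@@@@@@@@@@@@@@@@@@@@@@@@@@@%##
286 +@@@@@@@@@@@@@@@@@@@@@@@@@@@@@@@@@@@@@@@@@@=::
292 -@@@@@@@@@@@@@@@@@@@@@@@@@@@@@@@@@@@@@@@@@@-::
298 -@@@@@@@@@@@@@@@@@@@@@@@@@@@@@@@@@@@@@@@@@@:::
304 :@@@@@@@@@@@@@@@@@@@@@@@@@@@@@@@@@@@@@@@@@@:::
```

Call:
apply_moves(
  moves=[
    [[0.06, 0, 4, -0.004, 0, 0, 0.65], [0.06, 0, 7.5, -0.004, 0, 0, 0.65], [0.06, 0, 9.35, -0.004, 0, 0, 0.65], [0.06, 0, 9.35, -0.004, 0, 0, 0.65], [0.06, 0, 9.35, -0.004, 0, 0, 0.1], [0.06, 0, 9.35, -0.004, 0, 0, 0.1], [0.06, 0, 9.35, -0.004, 0, 0, 0.1], [0.06, 0, 9.35, -0.004, 0, 0, 0.1]],
  ],
)

```text
time_s: 46.4
eef_pos: [0.4432, -0.3518, 0.0491]
eef_rot: [0.002, 0.853, 0.523, 0.001]
wrist_force: [-1.6, 2.1, 6.7]
opening: 0.293
```

```bash
python3 - <<'E'
from h import *
P,R,o=pose();print(P,o['opening'],o['wrist_force']);print((np.array([.4412,-.351])-P[:2])@EX)
print(to(tray(-31-1,0,.14),TY+np.pi/2))
E
```

```text
[ 0.44316681 -0.35180412  0.04905444] 0.29295115953167633 [-1.62140816  2.11157123  6.7154766 ]
-0.00017643880424946223
(array([  4.93, -10.58,  -9.14]), array([0.004, 0.   , 0.   ]), 'unwrapped rz', np.float64(0.002), 'P', array([ 0.4432, -0.3518,  0.0491]))
```

Call:
apply_moves(
  moves=[
    [[0, 0, -3, 0, 0, 0, 0.1], [0, 0, -7, 0, 0, 0, 0.1], [0.8, -1.5, -9.1, 0.004, 0, 0, 0.1], [2.2, -4.5, -9.1, 0.004, 0, 0, 0.1], [3.6, -7.5, -9.1, 0.004, 0, 0, 0.1], [4.6, -9.6, -9.1, 0.004, 0, 0, 0.1], [4.9, -10.6, -9.1, 0.004, 0, 0, 0.1], [4.9, -10.6, -9.1, 0.004, 0, 0, 0.1]],
  ],
)

```text
time_s: 47.2
eef_pos: [0.3697, -0.259, 0.1384]
eef_rot: [-0.0, 0.853, 0.523, -0.0]
wrist_force: [0.7, -0.7, -0.5]
opening: 0.289
```

Call:
apply_moves(
  moves=[
    [[0, 0, 0, 0, 0, 0, 0.1], [0, 0, 0, 0, 0, 0, 0.1], [0, 0, 0, 0, 0, 0, 0.1]],
  ],
)

```text
time_s: 47.5
eef_pos: [0.3703, -0.26, 0.1376]
eef_rot: [-0.001, 0.853, 0.522, -0.0]
wrist_force: [-0.6, -0.6, -0.8]
opening: 0.291
```

```bash
python3 - <<'E'
from h import *
P,R,o=pose();print(P,tr(P),o['opening'])
c,im=shot('wrist','w27')
h=P[2]-.049+.07
for d in(0,.002,.004): print(proj(c,[*(P[:2]+EX*d),h]))
asc(im,260,290,380,400,5)
E
```

```text
[ 0.37032689 -0.26004923  0.13757415] [-32.5   0.3] 0.29135004297570355
[314.65750689 351.95050078]
[314.65589621 346.62169121]
[314.65426171 341.24703051]
290 :::-----:..-=+*##############*++==...-----=--=#@
295 ..:-----...:++**############***+==...:-----:::::
300 .:-----:...:=+**++==+++++===++*+=+....-----:::::
305 .------....:=+++++**++++++++++====:...:-----::::
310 :-----:....-=+*++=+===========+++=:....------..:
315 ::-===.....=++++==+=+============+:....-==--::..
320 ....==....:++++==+++++++++=========....-=:......
325 ....:-....=+++++++**********++=====:...--.......
330 .......:..=++++***####*********++==-............
335 ......::..=++*##******************==............
340 ......::..=*%%*##*****************+=:...........
345 ......::..+@@@@@@%*****************+:...........
350 .......:..*@@@@@@@@#***************+:...........
355 .......:.:*@@@@@@@@@@@@#***********+............
360 .......:.=*%@@@@@@@@@@@@%%@#***##*++............
365 ......-::@@@@@@@@@@@@@@@@@@@%@@@@@%@+.:.........
370  ....:*:=@@@@@@@@@@@@@@@@@@@@@@@@@@@%:--........
375 . .. +@@@@@@@@@@@@@@@@@@@@@@@@@@@@@@@@@@........
380     .%@@@@@@@@@@@@@@@@@@@@@@@@@@@@@@@@@@:.......
385      #@@@@@@@@@@@@@@@@@@@@@@@@@@@@@@@@@@........
390      :---=++*#%@@@@@@@@@@@@@@@@%#*+=====........
395       ............:-=+*+==-:....................
```

Call:
apply_moves(
  moves=[
    [[0.1, 0, 0, 0, 0, 0, 0.1], [0.1, 0, 1.5, 0, 0, 0, 0.1], [0.1, 0.05, 2.8, 0, 0, 0, 0.1], [0.1, 0.05, 3.8, 0, 0, 0, 0.1], [0.1, 0.05, 3.8, 0, 0, 0, 0.1]],
  ],
)

```text
time_s: 48.05
eef_pos: [0.3705, -0.258, 0.0983]
eef_rot: [-0.002, 0.853, 0.522, -0.0]
wrist_force: [1.6, 0.4, -0.9]
opening: 0.289
```

```bash
python3 - <<'E'
from h import *
P,R,o=pose();f=np.array(o['wrist_force']);print(P,tr(P),f,f[:2]@EX,f[:2]@EY)
E
```

```text
[ 0.37050019 -0.25799467  0.0982886 ] [-30.6   1.1] [ 1.62363146  0.41883756 -0.85408989] 1.1103002559745276 -1.2565179501060515
```

Call:
apply_moves(
  moves=[
    [[0, 0.1, 0.6, 0, 0, 0, 0.1], [0, 0.1, 1.2, 0, 0, 0, 0.1], [0, 0.1, 1.65, 0, 0, 0, 0.1], [0, 0.1, 1.65, 0, 0, 0, 0.1], [0, 0.1, 1.65, 0, 0, 0, 0.1]],
  ],
)

```text
time_s: 48.55
eef_pos: [0.3714, -0.2588, 0.0829]
eef_rot: [-0.001, 0.853, 0.523, -0.0]
wrist_force: [0.0, -1.0, -0.7]
opening: 0.286
```

Call:
apply_moves(
  moves=[
    [[0, 0, 0, 0, 0, 0, 0.6], [0, 0, 0, 0, 0, 0, 0.6], [0, 0, -1, 0, 0, 0, 0.6], [0, 0, -5, 0, 0, 0, 0.65], [0, 0, -10, 0, 0, 0, 0.65], [0, 0, -15, 0, 0, 0, 0.65], [-1.5, 3, -19.5, 0, 0, 0, 0.65], [-1.5, 3, -19.5, 0, 0, 0, 0.65]],
  ],
)

```text
time_s: 49.35
eef_pos: [0.3947, -0.2901, 0.2855]
eef_rot: [0.005, 0.853, 0.522, 0.001]
wrist_force: [-0.0, -0.8, -0.3]
opening: 0.651
```

```bash
python3 - <<'E'
from h import *
P=pose()[0];print(P,tr(P));c,im=shot('wrist','w28')
for n,X in [('d',tray(-75,-1.3,.058)),('b3',tray(-31,-1.3,.102)),('b2',tray(13,-1.3,.102)),('b1',tray(57,-1.3,.102)),('wtop',tray(90.5,0,.104))]: print(n,proj(c,X).round(1))
asc(im,240,0,440,300,7)
E
```

```text
[ 0.39467817 -0.29014869  0.28554468] [-48.3 -35. ]
d [281.3 238.2]
b3 [275.7 203.1]
b2 [274.2 151.9]
b1 [272.5  96.3]
wtop [269.1  50.1]
  0 @@@@@@@@@@@@@@@@@@@@@@@@@@@@@@@@@@@@@@@@@@@@@@@@@@@@@@@@@
  7 @@@@@@@@@@@@@@@@@@@@@@@@@@@@@@@@@@@@@@@@@@@@@@@@@@@@@@@@@
 14 @@@@@@@@@@@@@@@@@@@@@@@@@@@@@@@@@@@@@@@@@@@@@@@@@@@@@@@@@
 21 ******#%%%%%%%%@@@@@@@@@@@@@@@@@@@@@@@@@@@@@@@@@@@@@@@@@@
 28 ***************#%%@@@@@@@@@@@@@@@@@@@@@@@@@@@@@@@@@@@@@@@
 35 ++*+========**##@@@%@%@@@@@@@@@@@@@@@@@@@@@@@@@@@@@@@@@@@
 42 --=.....::::::.::*#@@+=@@@@@@@@@@@@@@@@@@@@@@@@@@@@@@@@@@
 49 **+........:::.::=+@@@@@@@@@@@@@@@@@@@@@@@@@@@@@@@@@@@@@%
 56 ***:...........::-+%@@@@@@@@@@@@@@@@@@@@@@@@@@@@@@@@@@@@#
 63 *++:...........::-#%#%@@@@@@@@@@@@@@@@@@@@@@@@@@@@@@@@@@@
 70 *+=-......:::::::=@%#%@@@@@@@@@@@@@@@@@@@@@@@@@@@@@@@@@@@
 77 *+----=++==++******%#%@@@@@@@@@@@@@@@@@@@@@@@@@@@@@@@@@@@
 84 *+=-=******=-=+***+%#%@@@@@@@@@@@@@@@@@@@@@@@@@@@@@@@@@@@
 91 *+=-=*******==-+**+%#%@@@@@@@@@@@@@@@@@@@@@@@@@@@@@@@@@@@
 98 **=--+*****==+-=**+%#%@@@@@@@@@@@@@@@@@@@@@@@@@@@@@@@@@@@
105 **+----=+==+*=-+**+%#%@@@@@@
[... 941 characters left out ...]
@@@@@@@@@@@@*++%@@
217 @%*++++++++++++****##%@@@@@@@@@@@@@@@@@@@@@@@@@@@@%*=*%==
224 @@#+***=+***+=-=***##%@@@@@@@@@@@@@@@@@@@@@@@@@@@@@#+@@*+
231 @@%#***=-=======+**##%@@@@@@@@@@@@@@@@@@@@@@@@@@@@@@@%@@@
238 @@%****+=======+***%%@@@@@@@@@@@@@@@@@@@@@@@@@@@@@@@@@@@@
245 @@%#******++++*****@@%@@@@@@@@@@@@@@@@@@@@@@@@@@@@@@@@@@@
252 @@@###############*#@#%@@@@@@@@@@@@@@@@@@@@@@@@@@@@@@@@@@
259 @@@@@#*************#@@@@@@@@@@@@@@@@@@@@@@@@@@@@@@@@@@@@@
266 @@@@@@@@@@@@@@@@@@@@@@@@@@@@@@@@@@@@@@@@@@@@@@@@@@@@@@@@@
273 %%#@@@@@@@@@@@@@@@@@@@@@@@@@@@@@@@@@@@@@%####%@@@@@@@@@@@
280 -..#@@@@@@@@@@@@@@@@@@@@@@@@@@@@@@@@@%#*-::-=-+*#@@@@@@@@
287 ...*@@@@@@@@@@@@@@@@@@@@@@@@@@@@@@@@#***-:::---=-=*@@@@@@
```

```bash
python3 - <<'E'
from h import *
print(get_obs()['time_s'],hand_in())
E
```

```text
the job is handed in; nothing more can be done
49.4 None
```

I handed the job in at 49.4 s. The row is locked and all three small bottles stand in wells; `hand_in()` gave no verdict.

**What I did:** I put the three loose blocks in a row with block d. I then drove the wedge down with its slope against the cheek. After that I put the three small bottles in wells a to c of the row; there was no fourth, and the larger bottles at the right are look-alikes. The fourth well, block d's, is empty.

**What went wrong on the way:** The second block pitched in the jaws on its first placing, because I gripped it too near its top. It rammed the row at about 26 N and dragged its neighbour along the channel as I lifted it. I stood it upright on the bench, gripped it lower, and placed it again, which closed the row.

**Last checks:**
- **Wedge:** it stopped at the home height and did not sink further at 57 N. That is well over the 20 N named, because I was confirming the floor contact.
- **Row:** a picture taken after locking showed it closed up, with the wells 44 mm apart and about 2 to 3 mm towards the spring plate, as expected.
- **Bottles:** at release each was within about 2 mm of its seated height, with side forces under 2 N. In the last wrist camera frame, two caps are within about 2 mm of where they should be. The third (in the block next to d) is about 4 mm off along the row, which fits play in the well.
- **Timer and label roll:** they looked undisturbed after locking.
- **Not checked:** the jar was not in the later views. The last frame was read only as numbers and a text plot, because the picture limit was used up.

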